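# Lay out the measuring scoop and hold the spice carousel at the right jar

### The job

I want to measure out the spice in the jar with the mustard-yellow cap. Lift the red-handled measuring scoop up and off its hook and set it down in the small patterned bowl, leaving the black-handled scoop hanging; then turn the spice carousel by the wooden knob on top until the yellow-capped jar stands clear in the middle of the gap in the guard rail, with all jars still upright in their seats. Finish with the knob still gripped, holding the turntable still so that I can take the jar out.

Things in the scene. Friction and masses are not known exactly. Their poses are not given: they have to be found in the camera images.
- scoop: Red-handled measuring scoop, about 50 g, hanging upright on one of the stand's two hooks (either one), 140 mm long. Origin: inside top of its wire hanging loop, where it rests on the hook. Own z points up along the handle, y across the handle's broad side, x along the hook. Loop of 4 mm steel wire, 22 mm wide outside (y); free opening 14 mm wide, 30 mm tall (z 0 to -30 mm).
- scoop_grip (a point): On the red-handled scoop, 32 mm below its origin, where the loop meets the grip: a place to take it from above, across y, 22 mm wide, the fingers straddling the hook. The red grip is 22 mm wide (y), 8 mm thick (x), and reaches from 30 to 82 mm below the origin.
- scoop_cup (a point): Centre of the red-handled scoop's steel cup (diameter 42 mm, 27 mm deep, mouth to the scoop's -x), 119 mm below the scoop's origin; the cup's lowest point hangs 21 mm below it.
- small_scoop: Black-handled smaller scoop (cup diameter 28 mm), same loop and grip, hanging on the other hook; its origin is the inside top of its loop. Leave it hanging.
- stand: Fixed utensil stand. Origin: centre of the underside of its wooden foot (110 x 190 x 14 mm); its own -x is the way the hooks point (roughly to the robot). Steel post 35 mm behind the middle; cross bar along y, 204 mm high. The two hooks, 5 mm rod, are at own y = +65 and -65 mm.
- hook_left (a point): Hook at the stand's own y = +65 mm: top of the rod at its low point, where a loop hangs, 25 mm before the stand's origin, 197.5 mm high. The tip, 10 mm farther along the stand's -x, turns up 8 mm. To take a loop off: raise it 8 to 25 mm (15 is good), then draw it at least 25 mm along the stand's -x.
- hook_right (a point): The same point of the other hook, at the stand's own y = -65 mm.
- bowl: Small loose bowl (0.4 kg), white with an orange and yellow diamond pattern, 115 mm across the rim, 54 mm high, inner floor about 10 mm above its underside and 70 mm across. Origin: centre of its underside.
- rack: Fixed base of the spice carousel: round wooden base 236 mm across, 16 mm thick, with a steel wire guard rail of radius 110 mm, 70 mm high, all round except for one gap at its front. Origin: centre of the underside, on the turntable's axis; the gap lies along its own -x (roughly to the robot).
- gap (a point): Middle of the gap in the guard rail, 110 mm from the carousel's axis, 45 mm above the worktop; the gap is about 72 mm wide, so a jar 42 mm wide stands clear in it when it is within 15 mm of the gap's middle line.
- turntable (a joint): Angle of the turntable about its upright axis, rad, 0 at the start, growing anticlockwise seen from above; no end stops, turns lightly (about 0.02 N m), coasts a little. Its round wooden tray (200 mm across, top 30 mm above the worktop) has six seats 66 mm from the axis, every 60 degrees; two of the jars stand loose in theirs, the rest (three dark-capped jars, a salt shaker) are wedged fast.
- knob_grip (a point): Middle of the grip of the round wooden knob on top of the carousel's post, on the turning axis, 172 mm above the worktop: diameter 37 mm, cylindrical from 162 to 181 mm, top at 189 mm. Turns with the turntable; can be gripped at any yaw and again. The jars' tops stand 135 mm above the worktop: keep fingertips above 142 mm.
- knob: The wooden knob itself; origin at its underside on the axis, 153 mm above the worktop.
- jar_gold: The marked jar: mustard-yellow cap, squarish glass with ochre filling, 42 x 42 x 96 mm, about 110 g, loose in one of the turntable's seats (47 mm across, rim 12 mm high). Origin: centre of its underside, 30 mm above the worktop.
- jar_a: Another loose spice jar (blue label, dark cap with a pale top), opposite the marked one, 41 x 41 x 105 mm, in a seat of the turntable; origin: centre of its underside. Must stay upright in its seat.
Not all that is in view belongs to the job. What is shaped like the bowl but turquoise is not meant.

How it is judged:
On the way, in this order (a step that is already met when the one before it is completed fails the run):
1. the red-handled scoop is off its hook, carried by the gripper (contact force between the fingers and scoop above 0.5 N and horizontal distance between scoop and stand above 0.12 m), for 0.1 s.
2. the red-handled scoop lies in the bowl, let go and at rest (horizontal distance between scoop_cup and bowl below 0.045 m and height (world z) of scoop_cup below 0.075 m and contact force between the fingers and scoop below 0.05 N and linear speed of scoop below 0.05 m/s and angle between bowl's own z axis and vertical below 0.25 rad), for 0.2 s.
At the end, for the whole second after the job is handed in: Red-handled scoop let go, at rest in the upright bowl (cup within 45 mm of its middle). Yellow-capped jar upright in its seat, within 15 mm of the middle line of the gap. Fingers still grip the knob (over 3 N, knob between the pads) and the turntable stands still (under 0.05 rad/s) (all of step 2 and x of jar_gold in the frame of rack below -0.05 m and y of jar_gold in the frame of rack between -0.015 and 0.015 m and angle between jar_gold's own z axis and vertical below 0.12 rad and height (world z) of jar_gold below 0.036 m and velocity of joint turntable between -0.05 and 0.05 rad/s and contact force between the fingers and knob above 3 N and distance between the grasp point and knob_grip below 0.035 m); the arm keeps its last pose, push and grip.
It fails at once if a jar is tipped or leaves its seat ((angle between jar_gold's own z axis and vertical above 0.3 rad or horizontal distance between jar_gold and rack above 0.085 m or height (world z) of jar_gold above 0.055 m) or (angle between jar_a's own z axis and vertical above 0.3 rad or horizontal distance between jar_a and rack above 0.085 m or height (world z) of jar_a above 0.055 m)).
It fails at once if the black-handled scoop is taken or knocked off its hook (distance of small_scoop from where it was at the start of the episode above 0.03 m).
It fails at once if the red-handled scoop is let go in mid-air instead of being set down (height (world z) of scoop_cup above 0.1 m and horizontal distance between scoop and stand above 0.14 m and contact force between the fingers and scoop below 0.02 N).
It fails at once if the bowl is tipped over (angle between bowl's own z axis and vertical above 0.5 rad).
It also fails if it takes over 51 s, if anything falls off the work surface, if the arm or the gripper's body presses on something with over 40 N, if the wrist force passes 120 N, or if a joint passes its speed limit or range.

### The arm

A 7-joint arm with a two-finger parallel gripper is mounted at the origin on a cart in front of the work surface, level with it; the furniture and walls round the work are solid. World frame = base frame: x ahead of the robot, y to its left, z up, the work surface at z = 0. Lengths are in m, angles in rad, forces in N, time in s.
With the tool pointing down it reaches from about 0.4 to 0.875 m from the base axis. Payload 19.3 kg.
Tool frame: the origin (TCP) lies between the finger pads; the fingertips stand 17 mm ahead of it and the grasp point (between the pads) lies 2 mm behind it; x points along the fingers, y is the direction in which the jaws open and shut, and the axes are right-handed (so a half turn about x gives the same grasp; the last joint's range is limited). The gripper opens to 85 mm and grips with 20 to 120 N. Pads are 22 mm wide; open, the fingers measure 114 mm over their backs; the gripper's body (76 mm by 85 mm) begins 54 mm behind the grasp point. The pads swing forward as they close: fully open they stand 13 mm farther back than shut.
Start: joints at [1.199, 0.521, -0.036, 1.599, 0.021, 1.021, -0.113], TCP at [0.186, -0.597, 0.248] pointing down, gripper open.
Joint ranges: [-2.91, 2.91], [-0.3, 2.13], [-1.5, 1.42], [0.17, 2.43], [-1.26, 4.41], [0.16, 1.93], [-2.52, 2.52]. Speed limits (rad/s): [1.89, 1.89, 2.39, 2.39, 3.01, 3.01, 3.01].

### API

Orientations are given as [roll, pitch, yaw] about the fixed x, y, z axes, in that order (R = Rz(yaw) Ry(pitch) Rx(roll)).
In Python, from workcell import bot gives the robot as it stands.
- The arm moves only by the shell command python3 -m creep 'ROWS' [FORCE]. ROWS is JSON, a list of rows, each an object of numbers: "wx", "wy", "wz": the turn, a rotation vector about the tool's x, y, z in degrees; "tx", "ty", "tz": the shift along the tool's x, y, z in m; "claw": the closure, from 0 (fully open) to 1 (shut). A call has 1 to 8 rows; each row is the pose to reach, as a shift and turn from the pose measured when the call began, along the tool's axes at that moment; what a row does not reach only later rows make up. A row lasts 1/10 s, in which the tool goes at most 50 mm and 8.59 degrees, less where a joint would pass 70% of its speed; a pose out of reach is approached as far as the arm can. A call with a gripper value outside its range is refused whole. The fingers move at their own pace and stop on an object; FORCE is the grip in N (left out, the last holds). Time passes only in rows, so rows that repeat a pose let the fingers close. It gives the time, the measured TCP pose, the force and the opening at its end, in the units of the state.
- bot.observe(): the state, without advancing time (a new reading comes with each control period).
- bot.grab_frame(name): name is "side" or "top" or "wrist"; returns the picture (400x640x3 uint8, blue, green, red); there is no depth.
- bot.get_calibration(name): a dict with "fx", "fy", "cx", "cy" (pixels), "R" (3x3) and "t" (3): a world point X has camera coordinates R X + t. Camera axes: x right, y down, z forward; pixel columns grow to the right and rows downward; lengths in m; the calibration is good to about 2 mm. A picture is of the moment at which its call begins: read the wrist's pose just before it. get_calibration takes no time and is no camera call; for the wrist camera it gives the pose at the moment of the call.
- bot.job_done(): hands the job in, once; it reports no verdict.
The state is a dict: "clock": time; "qpos": joint angles; "qd": joint speeds; "joint_efforts": joint torques, N m; "position": TCP position; "tool_rot": TCP orientation; "force": force on the tool from outside, world axes, zero at the start; "moment": the same for the moment, N m; "grip_width": finger opening in m.
Only numpy, scipy, OpenCV 4.12 (cv2) and the standard library are available. Lean on these libraries where they do the work, as an engineer would, in place of code of your own. Each camera call takes 0.05 s, during which the arm holds its last target.

## Working session

There is one attempt and no reset: what is moved stays moved. The work goes in short steps, Python scripts to look and compute and a shell command to move; the robot and the scene stay as the last step left them, time stands still between calls to the robot, and variables do not carry over. Pictures are saved under pics/ and viewed, and the job is handed in when it is done.

```bash
ls; mkdir -p pics; python3 - <<'E'
from workcell import bot
import cv2
print(bot.observe())
for n in ("side","top","wrist"):
    f=bot.grab_frame(n); cv2.imwrite(f"pics/{n}0.png",f)
    print(n,bot.get_calibration(n))
E
```

```text
pics
{'clock': 0.0, 'qpos': array([ 1.19876892,  0.52195326, -0.0363542 ,  1.59998799,  0.02117788,
        1.02108345, -0.11280599]), 'qd': array([-0.00031075,  0.00032368, -0.00033461, -0.00066536, -0.00092408,
       -0.00047861, -0.00013688]), 'joint_efforts': array([ 3.42338017e-04, -9.27087021e+01,  1.98035449e+00, -3.69930196e+01,
        1.78434985e-02,  8.16038169e-03, -2.73659145e-05]), 'position': array([ 0.18568873, -0.59646178,  0.24777043]), 'tool_rot': array([-1.53091151,  1.56974797,  1.9125039 ]), 'force': array([-0.89364601, -0.02155023,  0.58328922]), 'moment': array([-0.04920687,  0.01573362,  0.01157687]), 'grip_width': 0.08533570700966833}
side {'fx': 380.33971475012436, 'fy': 380.33971475012436, 'cx': 318.0236754819179, 'cy': 193.39803136068974, 'R': array([[-0.94522771, -0.32522783, -0.02777472],
       [-0.10826868,  0.39266276, -0.91328739],
       [ 0.30793257, -0.86025741, -0.40636771]]), 't': array([0.4210987 , 0.21199021, 1.21017919])}
top {'fx': 508.19395340577086, 'fy': 508.19395340577086, 'cx': 317.66540938944866, 'cy': 197.1632123239856, 'R': array([[-0.24716675, -0.96894557, -0.00728576],
       [-0.76252162,  0.1991389 , -0.61555217],
       [ 0.59788743, -0.14658848, -0.78806246]]), 't': array([0.0388221 , 0.457807  , 1.66236512])}
wrist {'fx': 347.57551677328934, 'fy': 347.57551677328934, 'cx': 318.9579110533244, 'cy': 205.01085399716186, 'R': array([[ 0.2969322 , -0.95489587, -0.00226995],
       [-0.90879422, -0.28332467,  0.30630084],
       [-0.29312854, -0.08888767, -0.95193206]]), 't': array([-0.62301899, -0.04014792,  0.38117728])}
```

View pics/side0.png

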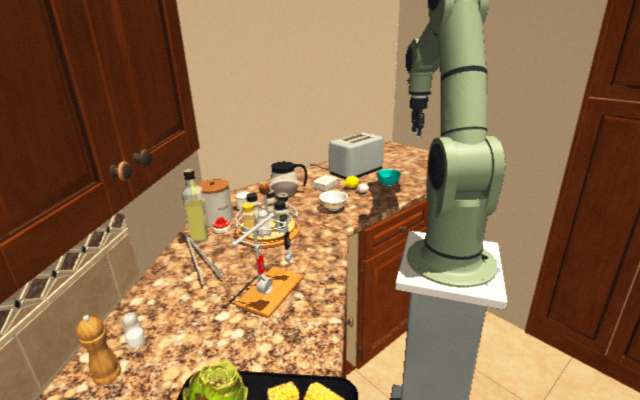

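View pics/top0.png

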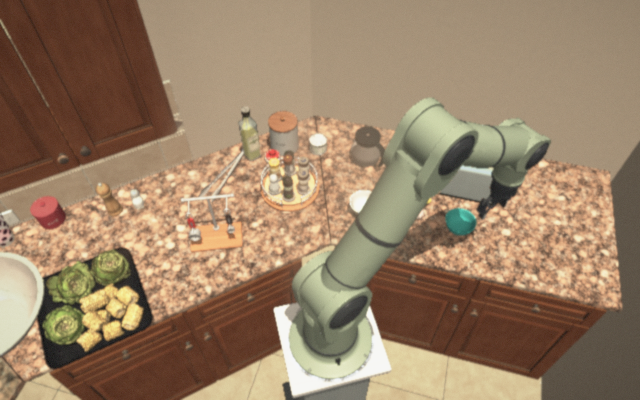

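View pics/wrist0.png

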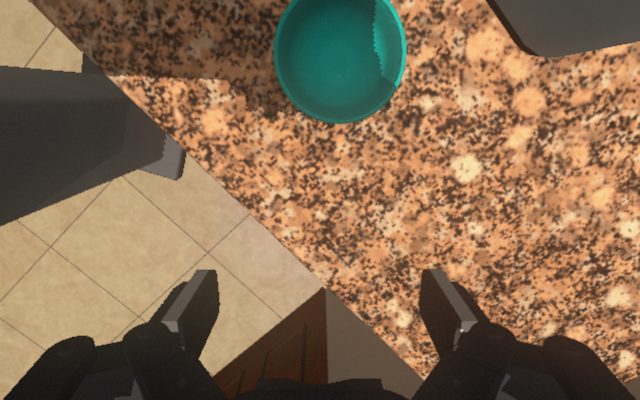

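The side view shows the stand (about 265,240–290), the carousel (265,225), the white bowl (333,201) and the turquoise bowl (388,177), which isn't meant. In the top view the scoops hang at (193,230) red and (230,222) black. The arm partly covers the white bowl at (360,202). Next I'll enlarge these.

```bash
cat > h.py <<'E'
import numpy as np, cv2
from workcell import bot
from scipy.spatial.transform import Rotation as Rn
def K(c): return np.array([[c['fx'],0,c['cx']],[0,c['fy'],c['cy']],[0,0,1]])
def proj(n,X,c=None):
    c=c or bot.get_calibration(n); X=np.atleast_2d(X)
    p=(K(c)@(np.array(c['R'])@X.T+np.array(c['t'])[:,None])).T
    return p[:,:2]/p[:,2:]
def atz(n,uv,z,c=None):
    c=c or bot.get_calibration(n); R=np.array(c['R']);t=np.array(c['t'])
    C=-R.T@t; d=R.T@np.linalg.inv(K(c))@np.array([uv[0],uv[1],1.])
    return C+d*(z-C[2])/d[2]
def tri(n1,u1,n2,u2):
    c1,c2=bot.get_calibration(n1),bot.get_calibration(n2)
    P=[K(c)@np.c_[c['R'],c['t']] for c in(c1,c2)]
    X=cv2.triangulatePoints(P[0],P[1],np.array(u1,float),np.array(u2,float)).ravel(); X=X[:3]/X[3]
    return X, proj(n1,X)[0]-u1, proj(n2,X)[0]-u2
def tool():
    s=bot.observe(); return np.array(s['position']), Rn.from_euler('xyz',s['tool_rot']), s
E
python3 - <<'E'
import cv2,numpy as np
a=cv2.imread('pics/side0.png');b=cv2.imread('pics/top0.png')
def crop(im,x,y,w,h,s,n): cv2.imwrite(n,cv2.resize(im[y:y+h,x:x+w],None,fx=s,fy=s,interpolation=cv2.INTER_CUBIC))
crop(a,215,180,130,140,4,'pics/sc.png')
crop(b,175,130,200,140,4,'pics/tc.png')
E
```

```text
(no output)
```

View pics/sc.png

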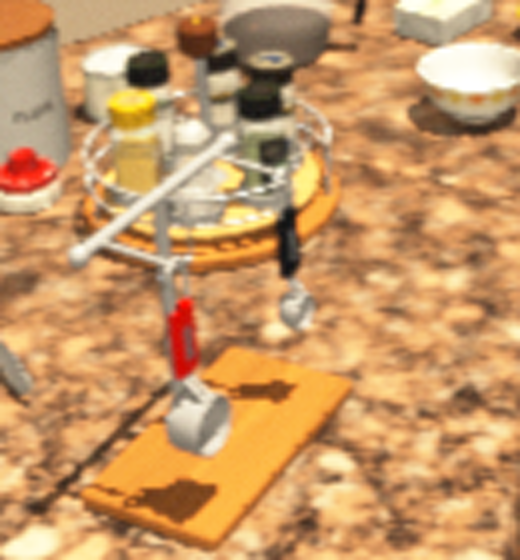

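View pics/tc.png

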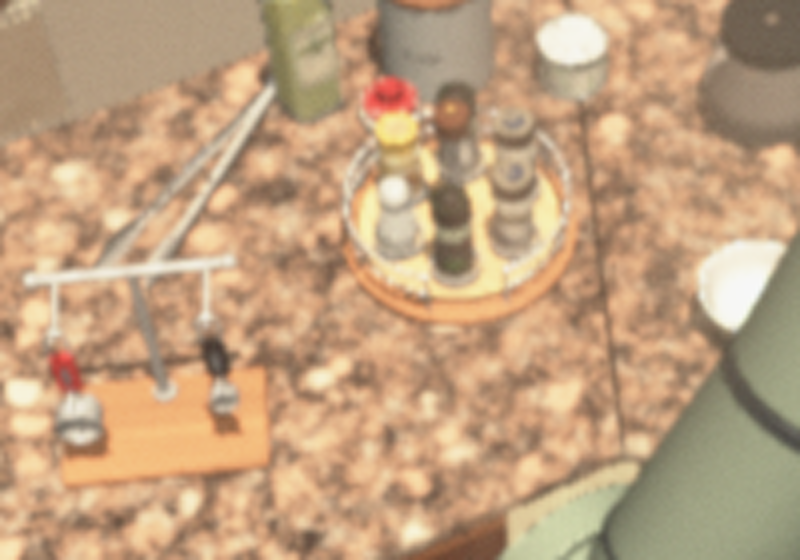

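```bash
python3 - <<'E'
from h import *
np.set_printoptions(precision=4,suppress=True)
s=lambda x,y:(x/4+215-.4,y/4+180-.4)
t=lambda x,y:(x/4+175-.4,y/4+130-.4)
print('foot side',[atz('side',s(*p),.014)[:2] for p in [(235,350),(353,382),(215,548),(82,495)]])
print('foot top',[atz('top',t(*p),.014)[:2] for p in [(65,485),(268,465),(265,368)]])
print('barL',tri('side',s(78,257),'top',t(28,280)))
print('barR',tri('side',s(228,140),'top',t(233,260)))
print('knob',tri('side',s(198,35),'top',t(455,115)), atz('side',s(198,35),.172),atz('top',t(455,115),.172))
print('gold',tri('side',s(132,100),'top',t(397,128)))
print('bowl',atz('side',s(473,75),.054), atz('side',s(418,75),.054),atz('side',s(528,75),.054),'top left rim',atz('top',t(698,290),.054))
print('redgrip', tri('side',s(184,338),'top',t(66,368)))
print('blackgrip', tri('side',s(289,243),'top',t(215,355)))
print('red z loop', tri('side',s(180,265),'top',t(54,335)))
E
```

```text
foot side [array([0.517 , 0.2164]), array([0.4145, 0.2283]), array([0.4359, 0.4195]), array([0.5447, 0.3999])]
foot top [array([0.4382, 0.4056]), array([0.4129, 0.2228]), array([0.5216, 0.2084])]
barL (array([0.5294, 0.3909, 0.1995]), array([-0.4017, -0.3435]), array([0.0542, 0.2075]))
barR (array([0.5084, 0.2152, 0.1976]), array([-0.1703, -0.1444]), array([0.0246, 0.1005]))
knob (array([ 0.6496, -0.0131,  0.1708]), array([-0.4862, -0.4202]), array([0.0936, 0.3263])) [ 0.6448 -0.0075  0.172 ] [ 0.6502 -0.0129  0.172 ]
gold (array([0.6914, 0.0382, 0.1236]), array([-0.0648, -0.0559]), array([0.0122, 0.0419]))
bowl [ 0.4619 -0.2361  0.054 ] [ 0.5154 -0.2212  0.054 ] [ 0.4086 -0.2509  0.054 ] top left rim [ 0.4783 -0.2059  0.054 ]
redgrip (array([0.4701, 0.3755, 0.1415]), array([-0.8559, -0.7157]), array([0.089 , 0.4485]))
blackgrip (array([0.4519, 0.2473, 0.1407]), array([-0.6834, -0.5693]), array([0.075 , 0.3949]))
red z loop (array([0.4668, 0.3751, 0.1956]), array([-0.5469, -0.4609]), array([0.0638, 0.2868]))
```

```bash
cat >> h.py <<'E'
def down(yaw):
    "tool x down, tool y (jaw) horizontal at world angle yaw"
    x=np.array([0,0,-1.]);y=np.array([np.cos(yaw),np.sin(yaw),0]);return Rn.from_matrix(np.c_[x,y,np.cross(x,y)])
def rel(p,R):
    "row (tool-frame shift m, rotvec deg) to go to world pose"
    p0,R0,s=tool(); 
    return np.round(R0.inv().apply(np.array(p)-p0),4), np.round((R0.inv()*R).as_rotvec(degrees=True),1)
def show(tag,p,R):
    t,w=rel(p,R); print(tag,'t',t,'w',w)
E
python3 - <<'E'
from h import *
np.set_printoptions(precision=3,suppress=True)
p,R,s=tool(); print(p); print(R.as_matrix())
y=R.as_matrix()[:,1]; a=np.arctan2(y[1],y[0]); print('jaw yaw deg',np.degrees(a),'pos az',np.degrees(np.arctan2(p[1],p[0])))
# jaw yaw relative to azimuth kept constant
r=a-np.arctan2(p[1],p[0]); print(np.degrees(r))
for az,rad in [(-65,.62),(-57,.62),(-50,.62),(-43,.62),(-36,.62),(-29,.6),(-22,.6),(-15,.6),(-8,.6),(0,.6),(8,.6),(16,.6),(24,.6),(32,.6)]:
    A=np.radians(az); show(az,[rad*np.cos(A),rad*np.sin(A),.32],down(A+r))
E
```

```text
[ 0.186 -0.597  0.248]
[[-0.     0.297 -0.955]
 [ 0.001 -0.955 -0.297]
 [-1.    -0.001  0.   ]]
jaw yaw deg -72.71097817042036 pos az -72.7117151553366
0.00073698491624558
-65 t [-0.072 -0.011 -0.083] w [-7.7 -0.   0. ]
-57 t [-0.072 -0.028 -0.168] w [-15.7  -0.    0. ]
-50 t [-0.072 -0.053 -0.239] w [-22.7  -0.    0. ]
-43 t [-0.072 -0.086 -0.307] w [-29.7  -0.    0. ]
-36 t [-0.072 -0.128 -0.371] w [-36.7  -0.    0. ]
-29 t [-0.072 -0.191 -0.415] w [-43.7  -0.    0. ]
-22 t [-0.072 -0.245 -0.464] w [-50.7  -0.    0. ]
-15 t [-0.072 -0.304 -0.507] w [-57.7  -0.    0. ]
-8 t [-0.072 -0.368 -0.542] w [-64.7  -0.    0. ]
0 t [-0.072 -0.447 -0.573] w [-72.7  -0.    0. ]
8 t [-0.072 -0.528 -0.592] w [-80.7  -0.    0. ]
16 t [-0.072 -0.611 -0.6  ] w [-88.7  -0.    0. ]
24 t [-0.072 -0.695 -0.596] w [-96.7  -0.    0. ]
32 t [-0.071 -0.777 -0.58 ] w [-104.7   -0.     0. ]
```

```bash
python3 - <<'E'
from h import *
np.set_printoptions(precision=3,suppress=True)
for i in range(8):
    az=-72.7+4.7*(i+1); A=np.radians(az); show(round(az,1),[.62*np.cos(A),.62*np.sin(A),min(.33,.248+.02*(i+1))],down(A))
E
```

```text
-68.0 t [-0.02  -0.007 -0.051] w [-4.7  0.   0. ]
-63.3 t [-0.04  -0.013 -0.101] w [-9.4 -0.   0. ]
-58.6 t [-0.06  -0.024 -0.151] w [-14.1  -0.    0. ]
-53.9 t [-0.08  -0.038 -0.2  ] w [-18.8  -0.    0. ]
-49.2 t [-0.082 -0.056 -0.247] w [-23.5  -0.    0. ]
-44.5 t [-0.082 -0.079 -0.293] w [-28.2  -0.    0. ]
-39.8 t [-0.082 -0.104 -0.337] w [-32.9  -0.    0. ]
-35.1 t [-0.082 -0.134 -0.378] w [-37.6  -0.    0. ]
```

```bash
python3 -m creep '[{"tx":-0.02,"ty":-0.007,"tz":-0.045,"wx":-4.7},{"tx":-0.04,"ty":-0.013,"tz":-0.09,"wx":-9.4},{"tx":-0.06,"ty":-0.024,"tz":-0.14,"wx":-14},{"tx":-0.08,"ty":-0.038,"tz":-0.188,"wx":-19},{"tx":-0.082,"ty":-0.056,"tz":-0.235,"wx":-23.5},{"tx":-0.082,"ty":-0.079,"tz":-0.28,"wx":-28},{"tx":-0.082,"ty":-0.104,"tz":-0.324,"wx":-33},{"tx":-0.082,"ty":-0.134,"tz":-0.365,"wx":-37.6}]'
python3 - <<'E'
from h import *
np.set_printoptions(precision=3,suppress=True)
c=bot.get_calibration('wrist'); f=bot.grab_frame('wrist'); cv2.imwrite('pics/w1.png',f)
import pickle; pickle.dump(c,open('w1.pkl','wb'))
p,R,s=tool(); print(p,s['qpos'],s['clock'])
for i in range(8):
    az=-35.5+4.7*(i+1); A=np.radians(az); show(round(az,1),[.6*np.cos(A),.6*np.sin(A),.33],down(A))
E
```

```text
[ 0.186 -0.597  0.248] [ 1.199  0.522 -0.036  1.6    0.021  1.021 -0.113] 0.2
-30.8 t [-0.082 -0.178 -0.401] w [-41.9  -0.    0. ]
-26.1 t [-0.082 -0.213 -0.436] w [-46.6  -0.    0. ]
-21.4 t [-0.082 -0.25  -0.468] w [-51.3  -0.    0. ]
-16.7 t [-0.082 -0.289 -0.497] w [-56.  -0.   0.]
-12.0 t [-0.082 -0.331 -0.523] w [-60.7  -0.    0. ]
-7.3 t [-0.082 -0.375 -0.546] w [-65.4  -0.    0. ]
-2.6 t [-0.082 -0.421 -0.564] w [-70.1  -0.    0. ]
2.1 t [-0.082 -0.468 -0.579] w [-74.8  -0.    0. ]$[0]: bad value
```

View pics/w1.png

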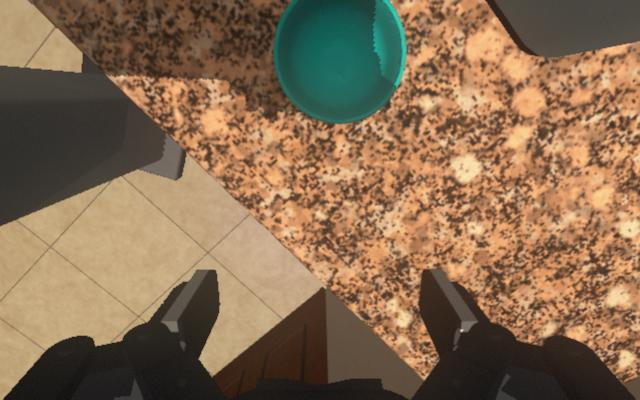

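The call was refused and nothing moved. Each row probably needs every key, so I'll give all of them.

```bash
python3 -m creep '[{"tx":-0.02,"ty":-0.007,"tz":-0.045,"wx":-4.7,"wy":0,"wz":0,"claw":0},{"tx":-0.04,"ty":-0.013,"tz":-0.09,"wx":-9.4,"wy":0,"wz":0,"claw":0},{"tx":-0.06,"ty":-0.024,"tz":-0.14,"wx":-14,"wy":0,"wz":0,"claw":0},{"tx":-0.08,"ty":-0.038,"tz":-0.188,"wx":-19,"wy":0,"wz":0,"claw":0},{"tx":-0.082,"ty":-0.056,"tz":-0.235,"wx":-23.5,"wy":0,"wz":0,"claw":0},{"tx":-0.082,"ty":-0.079,"tz":-0.28,"wx":-28,"wy":0,"wz":0,"claw":0},{"tx":-0.082,"ty":-0.104,"tz":-0.324,"wx":-33,"wy":0,"wz":0,"claw":0},{"tx":-0.082,"ty":-0.134,"tz":-0.365,"wx":-37.6,"wy":0,"wz":0,"claw":0}]'
python3 - <<'E'
from h import *
np.set_printoptions(precision=3,suppress=True)
c=bot.get_calibration('wrist'); f=bot.grab_frame('wrist'); cv2.imwrite('pics/w1.png',f)
import pickle; pickle.dump(c,open('w1.pkl','wb'))
p,R,s=tool(); print(p,s['qpos'],s['clock'])
for i in range(8):
    az=-35.5+4.7*(i+1); A=np.radians(az); show(round(az,1),[.6*np.cos(A),.6*np.sin(A),.33],down(A))
E
```

```text
clock: 1.0
position: [0.4893, -0.367, 0.3299]
tool_rot: [-2.165, 1.57, 1.938]
force: [1.6, -0.8, -0.4]
grip_width: 0.0852
[ 0.495 -0.359  0.33 ] [ 0.725  0.439 -0.279  1.525  0.121  1.195 -0.168] 1.05
-30.8 t [ 0.    -0.012 -0.054] w [-3.3 -0.3  0. ]
-26.1 t [ 0.001 -0.017 -0.103] w [-8.  -0.3  0. ]
-21.4 t [ 0.001 -0.025 -0.152] w [-12.7  -0.3  -0. ]
-16.7 t [ 0.001 -0.038 -0.199] w [-17.4  -0.3  -0. ]
-12.0 t [ 0.001 -0.055 -0.245] w [-22.1  -0.3  -0. ]
-7.3 t [ 0.002 -0.075 -0.29 ] w [-26.8  -0.3  -0. ]
-2.6 t [ 0.002 -0.099 -0.333] w [-31.5  -0.3  -0.1]
2.1 t [ 0.002 -0.127 -0.374] w [-36.2  -0.3  -0.1]
```

View pics/w1.png

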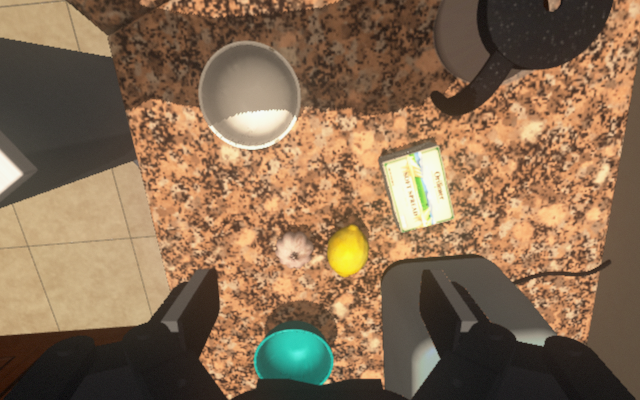

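The white bowl's rim is centred at about (250,95) in the wrist view; the turquoise one (295,357) is the decoy. I'll carry on along the arc.

```bash
python3 -m creep '[{"tx":0,"ty":-0.01,"tz":-0.05,"wx":-3.3,"wy":0,"wz":0,"claw":0},{"tx":0,"ty":-0.017,"tz":-0.1,"wx":-8,"wy":0,"wz":0,"claw":0},{"tx":0,"ty":-0.025,"tz":-0.148,"wx":-12.7,"wy":0,"wz":0,"claw":0},{"tx":0,"ty":-0.038,"tz":-0.195,"wx":-17.4,"wy":0,"wz":0,"claw":0},{"tx":0,"ty":-0.055,"tz":-0.24,"wx":-22,"wy":0,"wz":0,"claw":0},{"tx":0,"ty":-0.075,"tz":-0.285,"wx":-26.8,"wy":0,"wz":0,"claw":0},{"tx":0,"ty":-0.099,"tz":-0.328,"wx":-31.5,"wy":0,"wz":0,"claw":0},{"tx":0,"ty":-0.127,"tz":-0.37,"wx":-36,"wy":0,"wz":0,"claw":0}]'
python3 - <<'E'
from h import *
import pickle
np.set_printoptions(precision=3,suppress=True)
c=pickle.load(open('w1.pkl','rb'))
print('bowl rim',atz('wrist',(250,95),.054,c),atz('wrist',(199,95),.054,c),atz('wrist',(301,95),.054,c),atz('wrist',(250,41),.054,c),atz('wrist',(250,149),.054,c))
c=bot.get_calibration('wrist'); f=bot.grab_frame('wrist'); cv2.imwrite('pics/w2.png',f)
pickle.dump(c,open('w2.pkl','wb'))
p,R,s=tool(); print(p,s['qpos'],s['clock'])
E
```

```text
clock: 1.85
position: [0.5969, 0.0133, 0.3317]
tool_rot: [2.634, 1.566, 1.099]
force: [0.9, -0.5, -0.2]
grip_width: 0.0854
bowl rim [ 0.47  -0.259  0.054] [ 0.424 -0.227  0.054] [ 0.516 -0.291  0.054] [ 0.504 -0.216  0.054] [ 0.433 -0.306  0.054]
[0.596 0.023 0.332] [ 0.232  0.439 -0.525  1.555  0.222  1.204 -0.279] 1.9
```

View pics/w2.png

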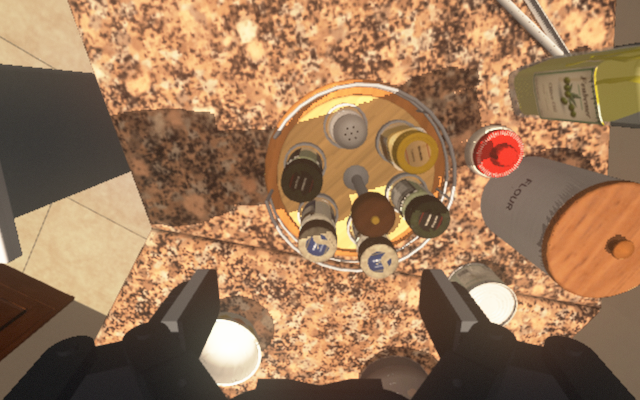

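```bash
python3 - <<'E'
from h import *
import pickle
np.set_printoptions(precision=3,suppress=True)
c=pickle.load(open('w2.pkl','rb'))
print('knob',atz('wrist',(374,215),.185,c),'yellow',atz('wrist',(417,152),.126,c),'tray ctr',atz('wrist',(361,178),.03,c),'bowl edge r',atz('wrist',(262,352),.054,c))
im=cv2.imread('pics/w2.png'); cv2.imwrite('pics/w2c.png',cv2.resize(im[70:280,250:470],None,fx=3.4,fy=2.8,interpolation=cv2.INTER_CUBIC))
for n in('side','top'):
    f=bot.grab_frame(n); cv2.imwrite(f'pics/{n}1.png',f)
    if n=='top': cv2.imwrite('pics/t1c.png',cv2.resize(f[130:270,240:400],None,fx=4,fy=4,interpolation=cv2.INTER_CUBIC))
    else: cv2.imwrite('pics/s1c.png',cv2.resize(f[170:270,215:365],None,fx=5,fy=5,interpolation=cv2.INTER_CUBIC))
print(tool()[0])
E
```

```text
knob [ 0.643 -0.001  0.185] yellow [0.69  0.044 0.126] tray ctr [ 0.651 -0.005  0.03 ] bowl edge r [ 0.527 -0.254  0.054]
[0.597 0.015 0.332]
```

View pics/w2c.png

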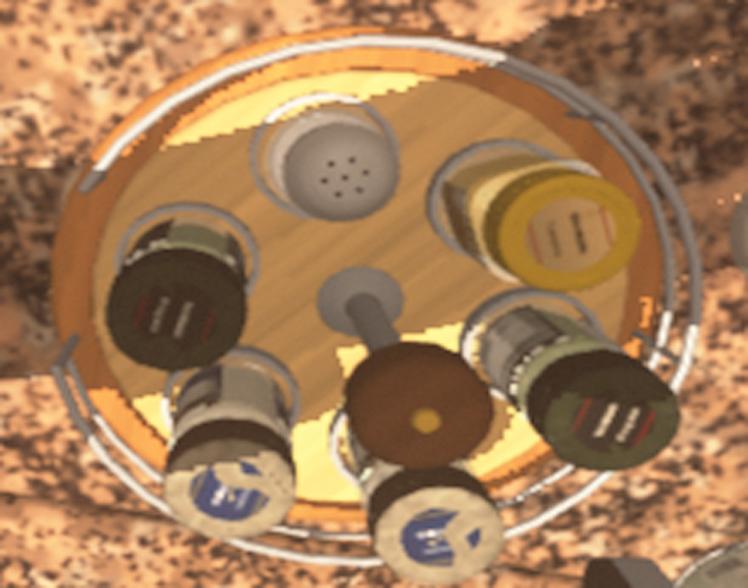

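View pics/t1c.png

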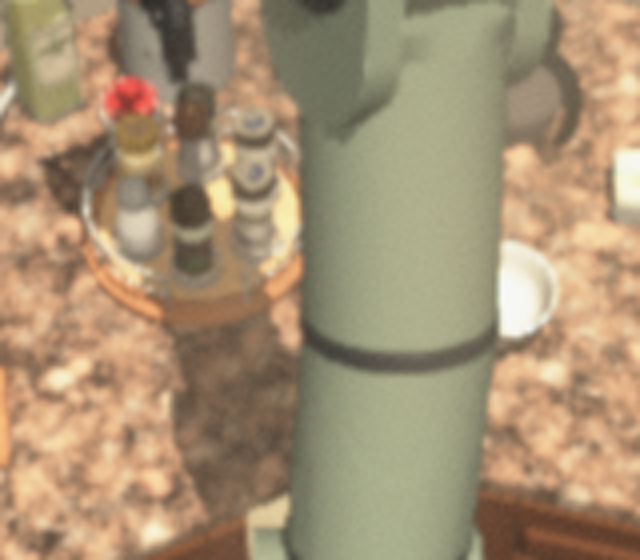

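View pics/s1c.png

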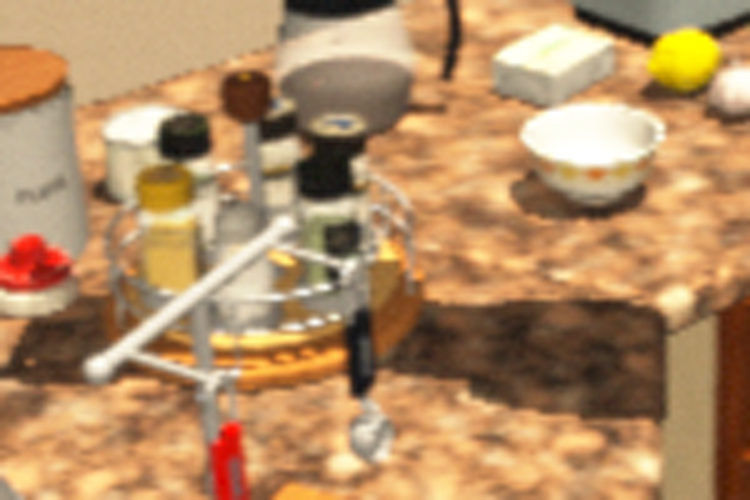

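```bash
python3 - <<'E'
from h import *
import pickle
np.set_printoptions(precision=3,suppress=True)
c=pickle.load(open('w2.pkl','rb'))
a=atz('wrist',(276.5,135),.07,c);b=atz('wrist',(270,193.2),.07,c);print(a,b,np.hypot(*(a-b)[:2]))
for k in ([.65,-.0131],[.651,-.006]):
    m=(a+b)[:2]/2-k; print(k,'gap r,ang',np.hypot(*m),np.degrees(np.arctan2(m[1],m[0])),[np.hypot(*(q[:2]-k)) for q in(a,b)])
th=np.linspace(0,2*np.pi,40)
circ=lambda x,y,r,z:np.c_[x+r*np.cos(th),y+r*np.sin(th),0*th+z]
S=cv2.imread('pics/side1.png');T=cv2.imread('pics/top1.png');W=cv2.imread('pics/w1.png');W2=cv2.imread('pics/w2.png');c1=pickle.load(open('w1.pkl','rb'))
def draw(im,n,X,c,col,x0,y0,w,h,s):
    pass
out={}
for nm,im,n,cc,(x0,y0,w,h,s) in [('S',S,'side',None,(215,170,150,100,5)),('T',T,'top',None,(240,130,160,140,4)),('W',W,'wrist',c1,(180,20,160,150,4)),('W2',W2,'wrist',c,(250,70,220,200,3))]:
    o=cv2.resize(im[y0:y0+h,x0:x0+w],None,fx=s,fy=s,interpolation=cv2.INTER_CUBIC)
    for X,col in ((circ(.47,-.259,.0575,.054),(0,0,255)),(circ(.462,-.240,.0575,.054),(255,0,0)),(circ(.650,-.010,.118,.016),(0,0,255)),(circ(.65,-.01,.0185,.172),(255,0,255))):
        q=((proj(n,X,cc)-[x0,y0]+.5)*s).astype(int)
        cv2.polylines(o,[q.reshape(-1,1,2)],True,col,1)
    cv2.imwrite(f'pics/o{nm}.png',o)
E
```

```text
[0.549 0.049 0.07 ] [ 0.541 -0.018  0.07 ] 0.06715643082117531
[0.65, -0.0131] gap r,ang 0.10870801991229902 164.72291233076416 [np.float64(0.118586930949781), np.float64(0.10875201191121525)]
[0.651, -0.006] gap r,ang 0.10803630671587183 168.49772257590357 [np.float64(0.11591345584565614), np.float64(0.1102848629316309)]
```

View pics/oS.png

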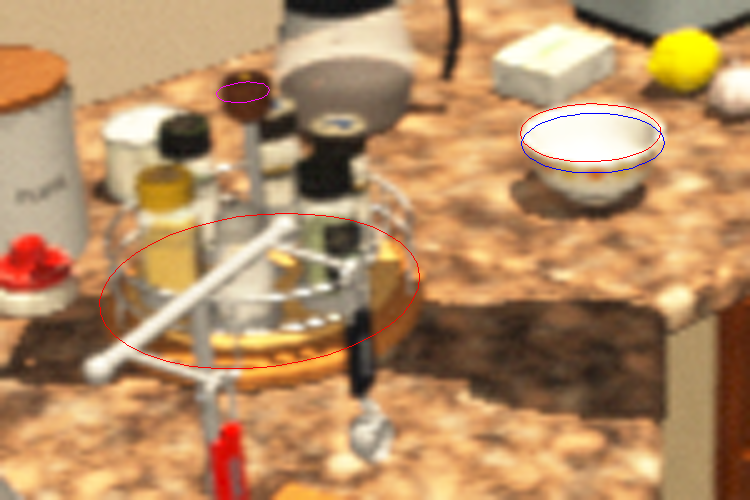

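View pics/oT.png

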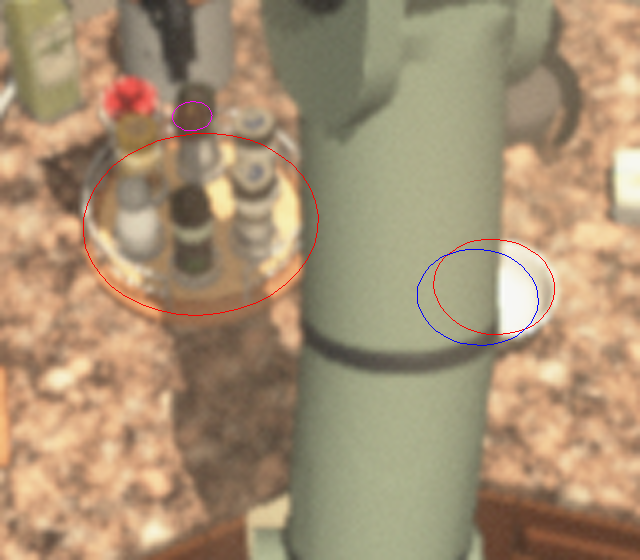

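View pics/oW2.png

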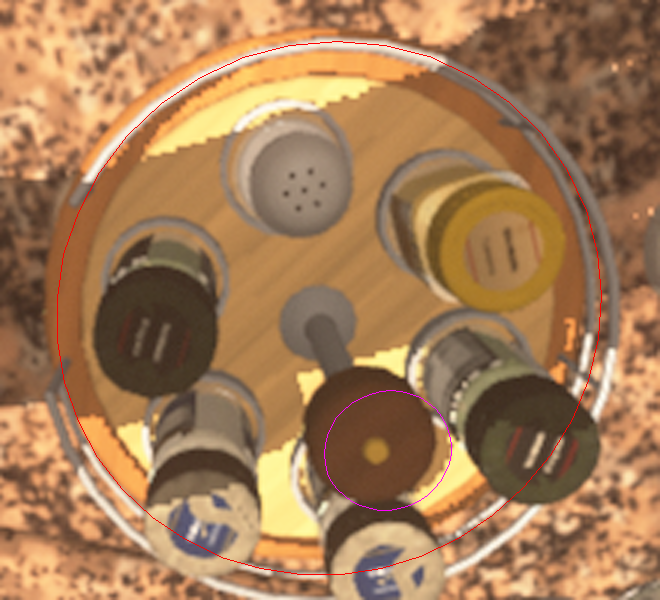

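```bash
python3 - <<'E'
from h import *
np.set_printoptions(precision=3,suppress=True)
N=8
for i in range(1,9):
    f=i/8; az=np.radians(1.4+(38.8-1.4)*f); r=.6; j=np.radians(1+(82.5-1)*f)
    show(i,[r*np.cos(az),r*np.sin(az),.33-.02*f],down(j))
print(tool()[1].as_matrix())
E
```

```text
1 t [ 0.005  0.002 -0.049] w [-9.  -0.3 -0.2]
2 t [ 0.007 -0.003 -0.097] w [-19.1  -0.3  -0.2]
3 t [ 0.01  -0.013 -0.145] w [-29.3  -0.3  -0.2]
4 t [ 0.013 -0.026 -0.192] w [-39.5  -0.3  -0.2]
5 t [ 0.016 -0.043 -0.238] w [-49.7  -0.2  -0.3]
6 t [ 0.018 -0.063 -0.283] w [-59.9  -0.2  -0.3]
7 t [ 0.021 -0.087 -0.325] w [-70.1  -0.2  -0.3]
8 t [ 0.024 -0.115 -0.366] w [-80.3  -0.2  -0.3]
[[ 0.002  0.999  0.039]
 [ 0.006  0.039 -0.999]
 [-1.     0.003 -0.006]]
```

```bash
python3 -m creep '[{"tx":0.005,"ty":0,"tz":-0.045,"wx":-8,"wy":0,"wz":0,"claw":0},{"tx":0.007,"ty":-0.003,"tz":-0.092,"wx":-16,"wy":0,"wz":0,"claw":0},{"tx":0.01,"ty":-0.013,"tz":-0.14,"wx":-24,"wy":0,"wz":0,"claw":0},{"tx":0.013,"ty":-0.026,"tz":-0.188,"wx":-32,"wy":0,"wz":0,"claw":0},{"tx":0.016,"ty":-0.043,"tz":-0.235,"wx":-40,"wy":0,"wz":0,"claw":0},{"tx":0.018,"ty":-0.063,"tz":-0.28,"wx":-48,"wy":0,"wz":0,"claw":0},{"tx":0.021,"ty":-0.087,"tz":-0.325,"wx":-56,"wy":0,"wz":0,"claw":0},{"tx":0.024,"ty":-0.115,"tz":-0.366,"wx":-64,"wy":0,"wz":0,"claw":0}]'
python3 - <<'E'
from h import *
np.set_printoptions(precision=3,suppress=True)
show('pre',[.466,.3755,.30],down(np.radians(82.5))); print(tool()[2]['qpos'])
E
```

```text
clock: 2.8
position: [0.4678, 0.3763, 0.3093]
tool_rot: [1.545, 1.565, 1.133]
force: [1.0, -0.5, -0.8]
grip_width: 0.0852
pre t [ 0.009 -0.002 -0.001] w [-16.1   0.1  -0.3]
[-0.222  0.53  -0.826  1.569  0.406  1.217  0.039]
```

```bash
python3 -m creep '[{"tx":0.005,"ty":-0.001,"tz":0,"wx":-8,"wy":0,"wz":0,"claw":0},{"tx":0.009,"ty":-0.002,"tz":0,"wx":-16.1,"wy":0,"wz":0,"claw":0},{"tx":0.009,"ty":-0.002,"tz":0,"wx":-16.1,"wy":0,"wz":0,"claw":0},{"tx":0.009,"ty":-0.002,"tz":0,"wx":-16.1,"wy":0,"wz":0,"claw":0}]'
python3 - <<'E'
from h import *
np.set_printoptions(precision=3,suppress=True)
import pickle
c=bot.get_calibration('wrist'); f=bot.grab_frame('wrist'); cv2.imwrite('pics/w3.png',f); pickle.dump(c,open('w3.pkl','wb'))
f=bot.grab_frame('top'); cv2.imwrite('pics/top3.png',f)
f=bot.grab_frame('side'); cv2.imwrite('pics/side3.png',f); cv2.imwrite('pics/s3c.png',cv2.resize(f[150:320,200:350],None,fx=3.5,fy=3.5,interpolation=cv2.INTER_CUBIC))
print(tool()[0],tool()[1].as_matrix())
E
```

```text
clock: 3.2
position: [0.4678, 0.3736, 0.3002]
tool_rot: [1.283, 1.565, 1.146]
force: [-0.3, 0.9, -0.2]
grip_width: 0.085
[0.468 0.374 0.301] [[ 0.003  0.134  0.991]
 [ 0.005  0.991 -0.134]
 [-1.     0.006  0.002]]
```

View pics/w3.png

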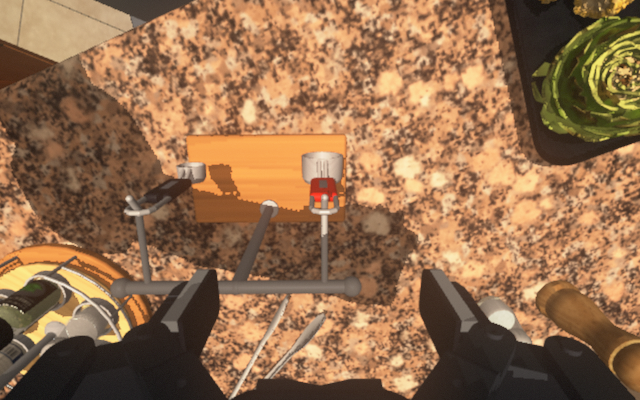

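View pics/s3c.png

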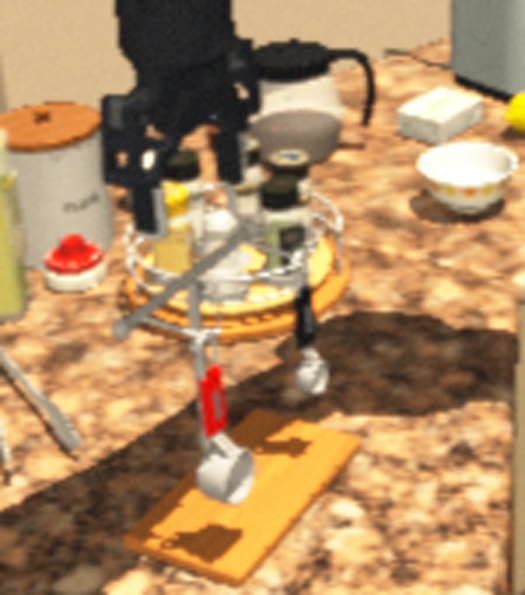

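```bash
python3 - <<'E'
from h import *
import pickle
np.set_printoptions(precision=4,suppress=True)
c=pickle.load(open('w3.pkl','rb'))
im=cv2.imread('pics/w3.png'); cv2.imwrite('pics/w3c.png',cv2.resize(im[140:300,270:370],None,fx=5,fy=3.7,interpolation=cv2.INTER_CUBIC))
p,R,s=tool()
for uv,z in [((324,211),.1975),((324,204),.19),((118,286),.204),((357,286),.204),((324,286),.204),((346,222),.014),((188,222),.014),((188,135),.014),((346,135),.014)]:
    X=atz('wrist',uv,z,c); print(uv,X,'tool',R.inv().apply(X-p))
print('tcp proj',proj('wrist',p,c))
E
```

```text
(324, 211) [0.4675 0.3789 0.1975] tool [ 0.1031  0.0041 -0.0009]
(324, 204) [0.4648 0.3794 0.19  ] tool [ 0.1106  0.0042 -0.0036]
(118, 286) [0.5013 0.2241 0.204 ] tool [ 0.0959 -0.1446  0.0534]
(357, 286) [0.5255 0.3952 0.204 ] tool [0.0969 0.0281 0.0545]
(324, 286) [0.5222 0.3714 0.204 ] tool [0.0967 0.0041 0.0543]
(346, 222) [0.5483 0.3999 0.014 ] tool [0.287  0.0348 0.076 ]
(188, 222) [0.5206 0.2024 0.014 ] tool [ 0.2859 -0.1647  0.075 ]
(188, 135) [0.4151 0.2295 0.014 ] tool [ 0.2857 -0.1519 -0.0332]
(346, 135) [0.4404 0.4121 0.014 ] tool [ 0.2867  0.0325 -0.0326]
tcp proj [[317.5437 293.1515]]
```

View pics/w3c.png

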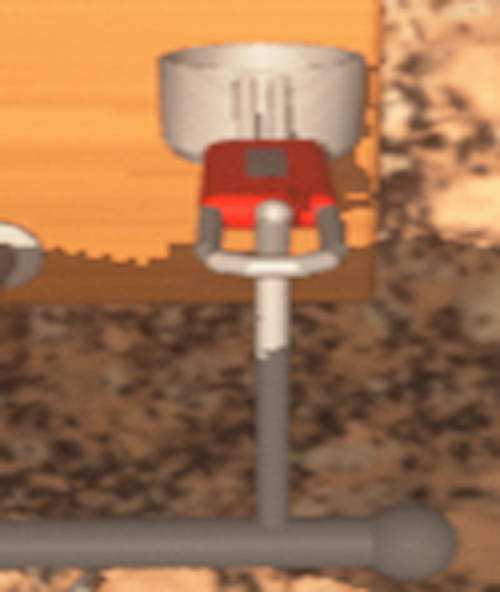

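```bash
python3 -m creep '[{"tx":0.04,"ty":0.004,"tz":0,"wx":0,"wy":0,"wz":0,"claw":0},{"tx":0.08,"ty":0.004,"tz":0,"wx":0,"wy":0,"wz":0,"claw":0},{"tx":0.115,"ty":0.004,"tz":0,"wx":0,"wy":0,"wz":0,"claw":0},{"tx":0.13,"ty":0.004,"tz":-0.001,"wx":0,"wy":0,"wz":0,"claw":0},{"tx":0.137,"ty":0.004,"tz":-0.001,"wx":0,"wy":0,"wz":0,"claw":0},{"tx":0.137,"ty":0.004,"tz":-0.001,"wx":0,"wy":0,"wz":0,"claw":0}]'
python3 - <<'E'
from h import *
np.set_printoptions(precision=3,suppress=True)
import pickle
c=bot.get_calibration('wrist'); f=bot.grab_frame('wrist'); cv2.imwrite('pics/w4.png',f); pickle.dump(c,open('w4.pkl','wb'))
f=bot.grab_frame('side'); cv2.imwrite('pics/s4c.png',cv2.resize(f[150:320,200:350],None,fx=3.5,fy=3.5,interpolation=cv2.INTER_CUBIC))
print(tool()[0],tool()[1].as_matrix())
E
```

```text
clock: 3.95
position: [0.4676, 0.3792, 0.1641]
tool_rot: [1.194, 1.564, 1.059]
force: [0.4, 0.2, -0.6]
grip_width: 0.0855
[0.468 0.379 0.165] [[ 0.004  0.134  0.991]
 [ 0.006  0.991 -0.134]
 [-1.     0.007  0.003]]
```

View pics/w4.png

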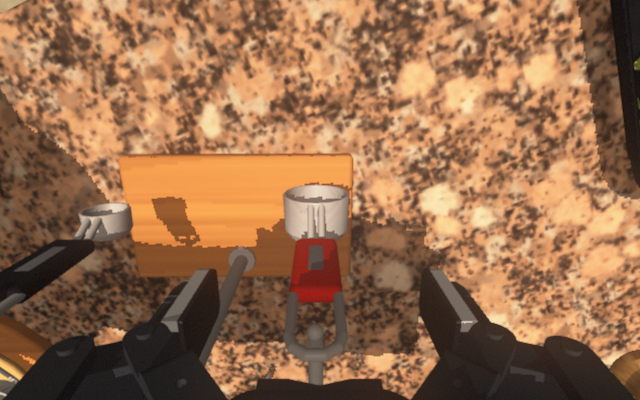

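View pics/s4c.png

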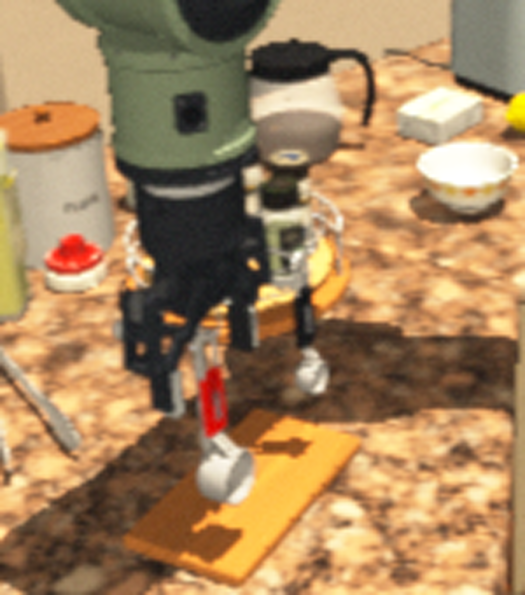

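The red grip (316,270) sits between the pads (about 210 and 430). I'll close on it.

```bash
python3 -m creep '[{"tx":0,"ty":0,"tz":0,"wx":0,"wy":0,"wz":0,"claw":1},{"tx":0,"ty":0,"tz":0,"wx":0,"wy":0,"wz":0,"claw":1},{"tx":0,"ty":0,"tz":0,"wx":0,"wy":0,"wz":0,"claw":1},{"tx":0,"ty":0,"tz":0,"wx":0,"wy":0,"wz":0,"claw":1},{"tx":0,"ty":0,"tz":0,"wx":0,"wy":0,"wz":0,"claw":1},{"tx":0,"ty":0,"tz":0,"wx":0,"wy":0,"wz":0,"claw":1},{"tx":0,"ty":0,"tz":0,"wx":0,"wy":0,"wz":0,"claw":1},{"tx":0,"ty":0,"tz":0,"wx":0,"wy":0,"wz":0,"claw":1}]' 50
python3 - <<'E'
from h import *
f=bot.grab_frame('wrist'); cv2.imwrite('pics/w5.png',f)
E
```

```text
clock: 4.85
position: [0.468, 0.3795, 0.1652]
tool_rot: [1.097, 1.563, 0.962]
force: [0.1, -0.7, 4.5]
grip_width: 0.0207
```

View pics/w5.png

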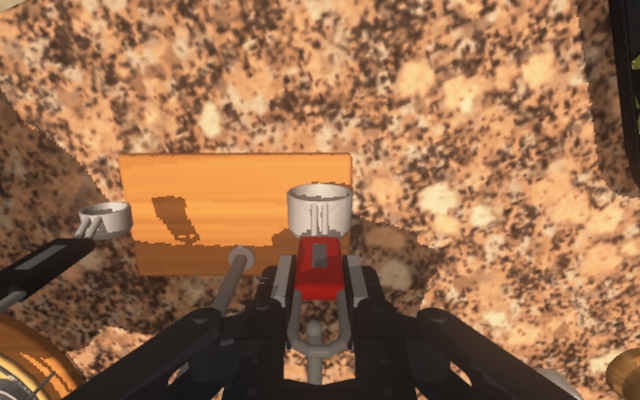

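```bash
python3 -m creep '[{"tx":-0.008,"ty":0,"tz":0,"wx":0,"wy":0,"wz":0,"claw":1},{"tx":-0.015,"ty":0,"tz":0,"wx":0,"wy":0,"wz":0,"claw":1},{"tx":-0.016,"ty":0,"tz":0,"wx":0,"wy":0,"wz":0,"claw":1},{"tx":-0.016,"ty":0,"tz":-0.012,"wx":0,"wy":0,"wz":0,"claw":1},{"tx":-0.016,"ty":0,"tz":-0.03,"wx":0,"wy":0,"wz":0,"claw":1},{"tx":-0.016,"ty":0,"tz":-0.05,"wx":0,"wy":0,"wz":0,"claw":1},{"tx":-0.02,"ty":0,"tz":-0.07,"wx":0,"wy":0,"wz":0,"claw":1},{"tx":-0.03,"ty":0,"tz":-0.08,"wx":0,"wy":0,"wz":0,"claw":1}]'
python3 - <<'E'
from h import *
np.set_printoptions(precision=3,suppress=True)
f=bot.grab_frame('wrist'); cv2.imwrite('pics/w6.png',f)
f=bot.grab_frame('side'); cv2.imwrite('pics/s6c.png',cv2.resize(f[150:320,200:350],None,fx=3.5,fy=3.5,interpolation=cv2.INTER_CUBIC))
p,R,s=tool();print(p,s['qpos'])
E
```

```text
clock: 5.7
position: [0.386, 0.3902, 0.195]
tool_rot: [1.158, 1.564, 1.025]
force: [0.4, -0.7, -1.4]
grip_width: 0.0207
[0.388 0.391 0.197] [-0.293  0.59  -0.853  1.827  0.537  0.962  0.06 ]
```

View pics/w6.png

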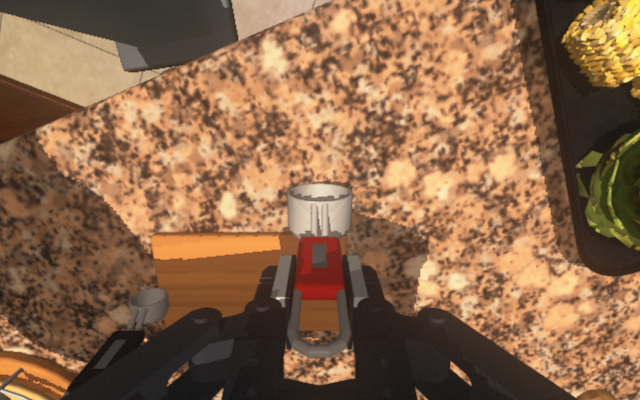

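View pics/s6c.png

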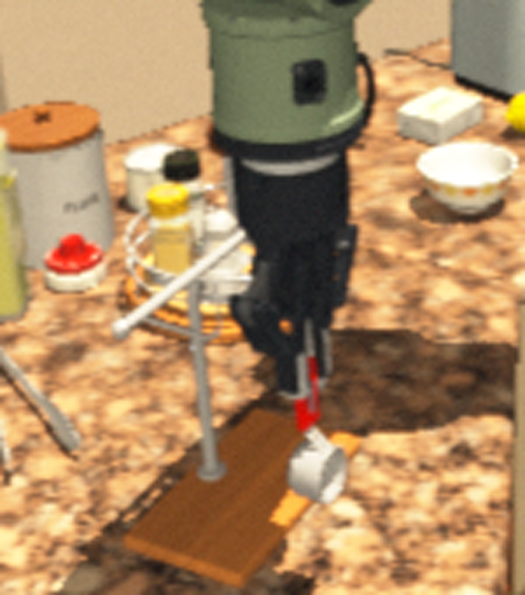

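The scoop is off its hook and in the fingers, and the black one still hangs at (150,310). Next I'll lift and arc to the bowl, first checking how close the coffee pot is.

```bash
python3 - <<'E'
from h import *
import pickle
np.set_printoptions(precision=3,suppress=True)
c=pickle.load(open('w1.pkl','rb'))
for uv,z in [((440,40),.05),((435,98),.12),((480,20),.15),((383,150),.03),((405,230),.03),((250,95),.054)]: print(uv,atz('wrist',uv,z,c))
p,R,s=tool()
print('lift rows'); A0=np.degrees(np.arctan2(p[1],p[0])); r0=np.hypot(*p[:2]); print(A0,r0)
for i in range(1,9):
    z=min(.197+.042*i,.34); f=max(0,(i-3)/5); az=np.radians(A0-4.5*max(0,i-3)); r=r0+(.53-r0)*f; 
    show(i,[r*np.cos(az),r*np.sin(az),z],down(np.radians(82.3-2*max(0,i-3))))
E
```

```text
(440, 40) [ 0.67 -0.33  0.05]
(435, 98) [ 0.619 -0.366  0.12 ]
(480, 20) [ 0.669 -0.329  0.15 ]
(383, 150) [ 0.56 -0.4   0.03]
(405, 230) [ 0.528 -0.506  0.03 ]
(250, 95) [ 0.47  -0.259  0.054]
lift rows
45.26205697596627 0.5505656994945022
1 t [-0.042  0.     0.   ] w [ 0.1  0.3 -0.5]
2 t [-0.084  0.001  0.   ] w [ 0.1  0.3 -0.5]
3 t [-0.126  0.001  0.001] w [ 0.1  0.3 -0.5]
4 t [-0.143 -0.029  0.031] w [ 2.1  0.3 -0.5]
5 t [-0.144 -0.062  0.059] w [ 4.1  0.3 -0.5]
6 t [-0.144 -0.096  0.085] w [ 6.1  0.3 -0.5]
7 t [-0.144 -0.132  0.107] w [ 8.1  0.2 -0.5]
8 t [-0.144 -0.17   0.126] w [10.1  0.2 -0.5]
```

```bash
python3 -m creep '[{"tx":-0.042,"ty":0,"tz":0,"wx":0,"wy":0,"wz":0,"claw":1},{"tx":-0.084,"ty":0,"tz":0,"wx":0,"wy":0,"wz":0,"claw":1},{"tx":-0.126,"ty":0,"tz":0,"wx":0,"wy":0,"wz":0,"claw":1},{"tx":-0.143,"ty":-0.029,"tz":0.03,"wx":2,"wy":0,"wz":0,"claw":1},{"tx":-0.144,"ty":-0.062,"tz":0.059,"wx":4,"wy":0,"wz":0,"claw":1},{"tx":-0.144,"ty":-0.096,"tz":0.085,"wx":6,"wy":0,"wz":0,"claw":1},{"tx":-0.144,"ty":-0.132,"tz":0.107,"wx":8,"wy":0,"wz":0,"claw":1},{"tx":-0.144,"ty":-0.17,"tz":0.126,"wx":10,"wy":0,"wz":0,"claw":1}]'
python3 - <<'E'
from h import *
np.set_printoptions(precision=3,suppress=True)
p,R,s=tool();print(p,s['qpos'])
A0=np.degrees(np.arctan2(p[1],p[0])); r0=np.hypot(*p[:2]); print(A0,r0)
for i in range(1,9):
    az=np.radians(A0-5*i); show(i,[.53*np.cos(az),.53*np.sin(az),.34],down(np.radians(72.3-1*i)))
E
```

```text
clock: 6.6
position: [0.4904, 0.2026, 0.34]
tool_rot: [1.196, 1.56, 0.886]
force: [-0.1, 0.6, -0.6]
grip_width: 0.0209
[0.49  0.203 0.34 ] [ 0.165  0.382 -0.886  1.704  0.313  1.196  0.462]
22.446209540012635 0.5306167935995643
1 t [-0.    -0.037  0.028] w [ 0.9  0.2 -0.6]
2 t [-0.001 -0.076  0.053] w [ 1.9  0.2 -0.6]
3 t [-0.001 -0.117  0.074] w [ 2.9  0.2 -0.6]
4 t [-0.001 -0.16   0.092] w [ 3.9  0.2 -0.6]
5 t [-0.002 -0.203  0.106] w [ 4.9  0.2 -0.6]
6 t [-0.002 -0.249  0.116] w [ 5.9  0.2 -0.6]
7 t [-0.002 -0.294  0.123] w [ 6.9  0.2 -0.6]
8 t [-0.003 -0.341  0.125] w [ 7.9  0.2 -0.6]
```

```bash
python3 -m creep '[{"tx":0,"ty":-0.037,"tz":0.028,"wx":1,"wy":0,"wz":0,"claw":1},{"tx":0,"ty":-0.076,"tz":0.053,"wx":2,"wy":0,"wz":0,"claw":1},{"tx":0,"ty":-0.117,"tz":0.074,"wx":3,"wy":0,"wz":0,"claw":1},{"tx":0,"ty":-0.16,"tz":0.092,"wx":4,"wy":0,"wz":0,"claw":1},{"tx":0,"ty":-0.203,"tz":0.106,"wx":5,"wy":0,"wz":0,"claw":1},{"tx":0,"ty":-0.249,"tz":0.116,"wx":6,"wy":0,"wz":0,"claw":1},{"tx":0,"ty":-0.294,"tz":0.123,"wx":7,"wy":0,"wz":0,"claw":1},{"tx":0,"ty":-0.341,"tz":0.125,"wx":8,"wy":0,"wz":0,"claw":1}]'
python3 - <<'E'
from h import *
np.set_printoptions(precision=3,suppress=True)
p,R,s=tool();print(p,s['qpos'])
A0=np.degrees(np.arctan2(p[1],p[0])); r0=np.hypot(*p[:2]); print(A0,r0)
for i in range(1,6):
    az=np.radians(A0+(-28.8-A0)*i/4) if i<5 else np.radians(-28.8); show(i,[.53*np.cos(az),.53*np.sin(az),.33],down(np.radians(63)))
E
```

```text
clock: 7.4
position: [0.5054, -0.1629, 0.3374]
tool_rot: [1.269, 1.56, 0.817]
force: [1.2, -0.4, -1.0]
grip_width: 0.0209
[ 0.505 -0.163  0.337] [ 0.785  0.357 -0.76   1.707  0.255  1.175  1.078]
-17.865040095994715 0.530967149222357
1 t [ 0.007 -0.025  0.002] w [ 1.2  0.2 -0.6]
2 t [ 0.007 -0.051  0.004] w [ 1.2  0.2 -0.6]
3 t [ 0.007 -0.076  0.004] w [ 1.2  0.2 -0.6]
4 t [ 0.006 -0.101  0.003] w [ 1.2  0.2 -0.6]
5 t [ 0.006 -0.101  0.003] w [ 1.2  0.2 -0.6]
```

```bash
cat >> h.py <<'E'
def cup_pose(cup,yaw,tilt):
    R=down(np.radians(yaw))*Rn.from_euler('y',-tilt,degrees=True)
    return np.array(cup)-R.apply([.086,0,0]),R
E
python3 - <<'E'
from h import *
np.set_printoptions(precision=3,suppress=True)
for i in range(1,6):
    p,R=cup_pose([.467,-.257,.15],63,7*i); show(7*i,p,R); print(p)
E
```

```text
7 t [ 0.101 -0.102 -0.004] w [ 1.1 -6.8 -0.7]
[ 0.458 -0.252  0.235]
14 t [ 0.103 -0.102 -0.015] w [  1.1 -13.8  -0.7]
[ 0.448 -0.248  0.233]
21 t [ 0.106 -0.102 -0.025] w [  1.  -20.8  -0.8]
[ 0.44  -0.243  0.23 ]
28 t [ 0.11  -0.102 -0.034] w [  1.  -27.8  -0.9]
[ 0.431 -0.239  0.226]
35 t [ 0.116 -0.102 -0.043] w [  0.9 -34.8  -0.9]
[ 0.423 -0.235  0.22 ]
```

```bash
python3 -m creep '[{"tx":0.01,"ty":-0.035,"tz":0,"wx":1,"wy":-5,"wz":0,"claw":1},{"tx":0.03,"ty":-0.07,"tz":-0.006,"wx":1,"wy":-10,"wz":0,"claw":1},{"tx":0.06,"ty":-0.1,"tz":-0.016,"wx":1,"wy":-15,"wz":0,"claw":1},{"tx":0.09,"ty":-0.102,"tz":-0.025,"wx":1,"wy":-21,"wz":0,"claw":1},{"tx":0.108,"ty":-0.102,"tz":-0.034,"wx":1,"wy":-28,"wz":-0.8,"claw":1},{"tx":0.116,"ty":-0.102,"tz":-0.043,"wx":1,"wy":-34.8,"wz":-0.9,"claw":1},{"tx":0.116,"ty":-0.102,"tz":-0.043,"wx":1,"wy":-34.8,"wz":-0.9,"claw":1},{"tx":0.116,"ty":-0.102,"tz":-0.043,"wx":1,"wy":-34.8,"wz":-0.9,"claw":1}]'
python3 - <<'E'
from h import *
np.set_printoptions(precision=3,suppress=True)
p,R,s=tool();print(p,s['qpos'])
print('cup est',p+R.apply([.086,0,0]))
p2,R2=cup_pose([.467,-.257,.15],63,35); show('err',p2,R2)
c=bot.get_calibration('wrist'); f=bot.grab_frame('wrist'); cv2.imwrite('pics/w7.png',f)
f=bot.grab_frame('side'); cv2.imwrite('pics/s7c.png',cv2.resize(f[130:240,280:440],None,fx=4.5,fy=4.5,interpolation=cv2.INTER_CUBIC))
f=bot.grab_frame('top'); cv2.imwrite('pics/t7c.png',cv2.resize(f[130:270,300:460],None,fx=4,fy=4,interpolation=cv2.INTER_CUBIC))
print('bowl proj in wrist',proj('wrist',[[.467,-.257,.054],[.467,-.257,.15]],c))
E
```

```text
clock: 8.2
position: [0.4264, -0.2607, 0.2298]
tool_rot: [-0.107, 1.024, -0.603]
force: [0.1, -0.1, -0.3]
grip_width: 0.0208
[ 0.426 -0.261  0.23 ] [ 0.854  0.212 -0.567  2.337  1.249  0.269  0.235]
cup est [ 0.463 -0.286  0.156]
err t [-0.001  0.022 -0.018] w [-0.2 -3.9  3.9]
bowl proj in wrist [[358.142 115.986]
 [361.017 204.267]]
```

View pics/w7.png

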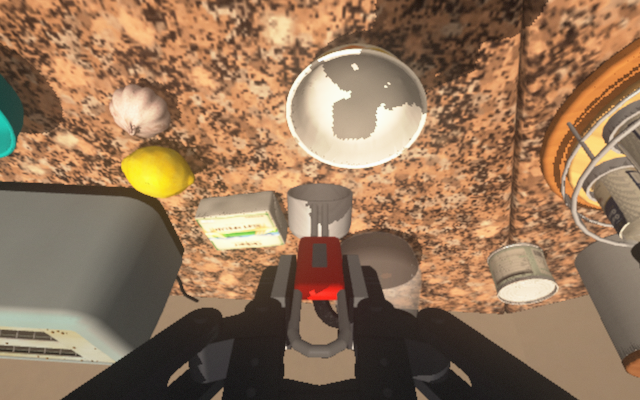

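View pics/s7c.png

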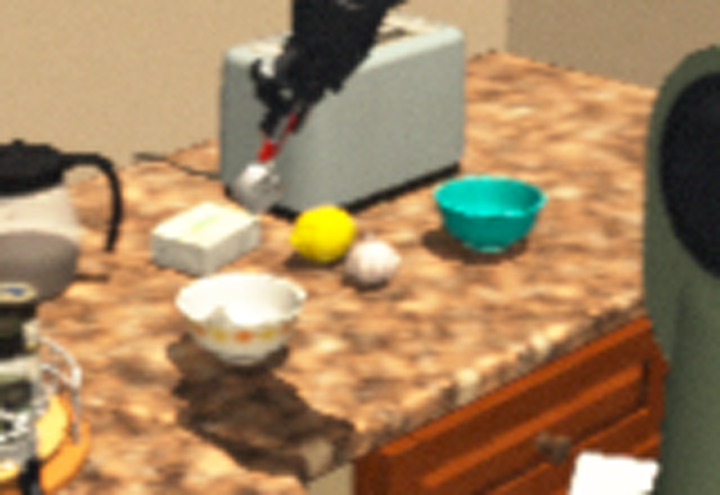

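View pics/t7c.png

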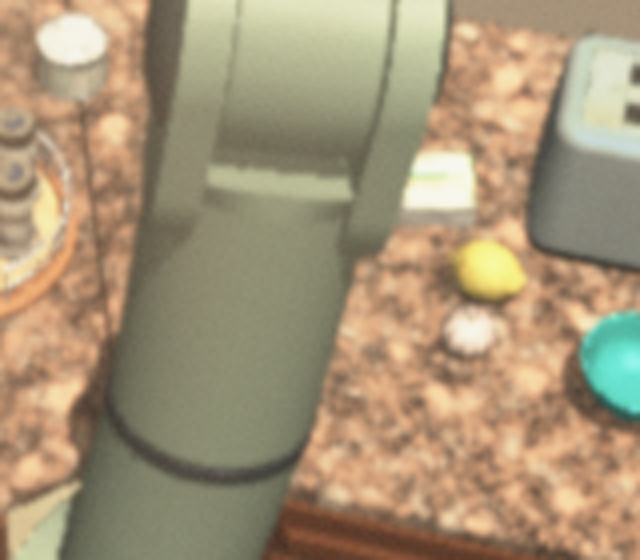

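```bash
python3 - <<'E'
from h import *
np.set_printoptions(precision=3,suppress=True)
for z,tl in [(.14,28),(.12,22),(.09,22),(.06,22),(.045,22)]:
    p,R=cup_pose([.464,-.256,z],63,tl); show(z,p,R)
E
```

```text
0.14 t [ 0.006  0.022 -0.015] w [-0.4  3.   3.9]
0.12 t [ 0.024  0.023 -0.016] w [-0.6  9.   3.9]
0.09 t [ 0.049  0.025 -0.031] w [-0.6  9.   3.9]
0.06 t [ 0.075  0.026 -0.047] w [-0.6  9.   3.9]
0.045 t [ 0.088  0.027 -0.055] w [-0.6  9.   3.9]
```

```bash
python3 -m creep '[{"tx":0,"ty":0.015,"tz":-0.01,"wx":0,"wy":4,"wz":3.9,"claw":1},{"tx":0.01,"ty":0.022,"tz":-0.015,"wx":-0.5,"wy":9,"wz":3.9,"claw":1},{"tx":0.024,"ty":0.023,"tz":-0.016,"wx":-0.6,"wy":9,"wz":3.9,"claw":1},{"tx":0.024,"ty":0.023,"tz":-0.016,"wx":-0.6,"wy":9,"wz":3.9,"claw":1},{"tx":0.024,"ty":0.023,"tz":-0.016,"wx":-0.6,"wy":9,"wz":3.9,"claw":1}]'
python3 - <<'E'
from h import *
np.set_printoptions(precision=3,suppress=True)
p,R,s=tool();print(p,s['qpos'])
print('cup est',p+R.apply([.086,0,0]))
c=bot.get_calibration('wrist'); f=bot.grab_frame('wrist'); cv2.imwrite('pics/w8.png',f)
p,R,s=tool();print(p)
for z,tl in [(.09,22),(.06,22),(.045,22),(.038,22)]:
    p,R=cup_pose([.464,-.256,z],63,tl); show(z,p,R)
E
```

```text
clock: 8.85
position: [0.4353, -0.2415, 0.1996]
tool_rot: [0.003, 1.187, -0.469]
force: [-0.1, 0.2, -0.9]
grip_width: 0.0208
[ 0.435 -0.242  0.2  ] [ 0.948  0.317 -0.691  2.245  0.794  0.362  0.709]
cup est [ 0.464 -0.256  0.12 ]
[ 0.435 -0.242  0.2  ]
0.09 t [ 0.028  0.    -0.011] w [-0.1  0.  -0. ]
0.06 t [ 0.056  0.    -0.022] w [-0.1  0.  -0. ]
0.045 t [ 0.07   0.    -0.028] w [-0.1  0.  -0. ]
0.038 t [ 0.076  0.    -0.031] w [-0.1  0.  -0. ]
```

View pics/w8.png

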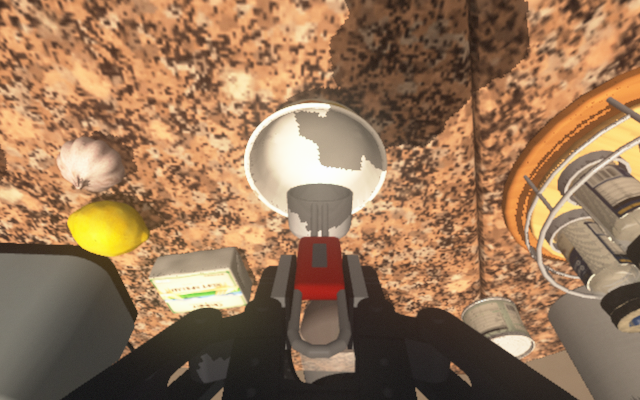

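```bash
python3 - <<'E'
from h import *
th=np.linspace(0,2*np.pi,40)
c=bot.get_calibration('wrist')
for b in ([.464,-.256],[.460,-.254]):
  q=proj('wrist',np.c_[b[0]+.0575*np.cos(th),b[1]+.0575*np.sin(th),0*th+.054],c); print(q.min(0),q.max(0))
p,R,s=tool(); print('cup px',proj('wrist',p+R.apply([.086,0,0]),c))
E
```

```text
[245.45140828  95.30566702] [390.76366114 218.9078531 ]
[244.61102336  88.94708427] [391.48067817 215.18772999]
cup px [[317.70104186 221.17754078]]
```

```bash
python3 -m creep '[{"tx":0.025,"ty":0,"tz":-0.008,"wx":0,"wy":0,"wz":0,"claw":1},{"tx":0.045,"ty":0,"tz":-0.016,"wx":0,"wy":0,"wz":0,"claw":1},{"tx":0.06,"ty":0,"tz":-0.022,"wx":0,"wy":0,"wz":0,"claw":1},{"tx":0.07,"ty":0,"tz":-0.026,"wx":0,"wy":0,"wz":0,"claw":1},{"tx":0.07,"ty":0,"tz":-0.026,"wx":0,"wy":0,"wz":0,"claw":1}]'
python3 - <<'E'
from h import *
np.set_printoptions(precision=3,suppress=True)
p,R,s=tool();print(p,s['qpos'])
print('cup est',p+R.apply([.086,0,0]))
f=bot.grab_frame('wrist'); cv2.imwrite('pics/w9.png',f)
f=bot.grab_frame('side'); cv2.imwrite('pics/s9c.png',cv2.resize(f[130:240,280:440],None,fx=4.5,fy=4.5,interpolation=cv2.INTER_CUBIC))
E
```

```text
clock: 9.4
position: [0.4367, -0.2419, 0.1248]
tool_rot: [-0.0, 1.187, -0.471]
force: [0.6, 0.5, -0.0]
grip_width: 0.021
[ 0.437 -0.242  0.125] [ 0.66   0.441 -0.366  2.313  1.436  0.198  0.061]
cup est [ 0.465 -0.257  0.045]
```

View pics/w9.png

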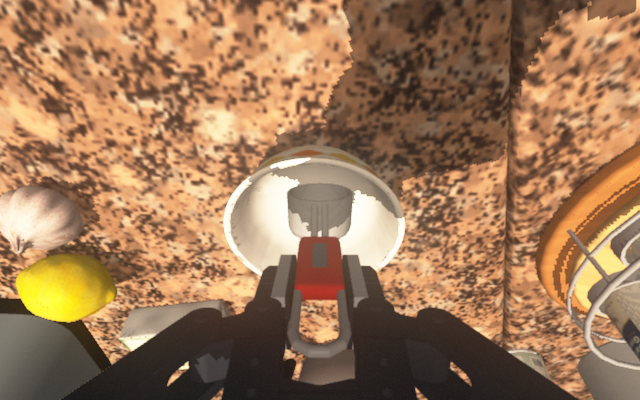

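View pics/s9c.png

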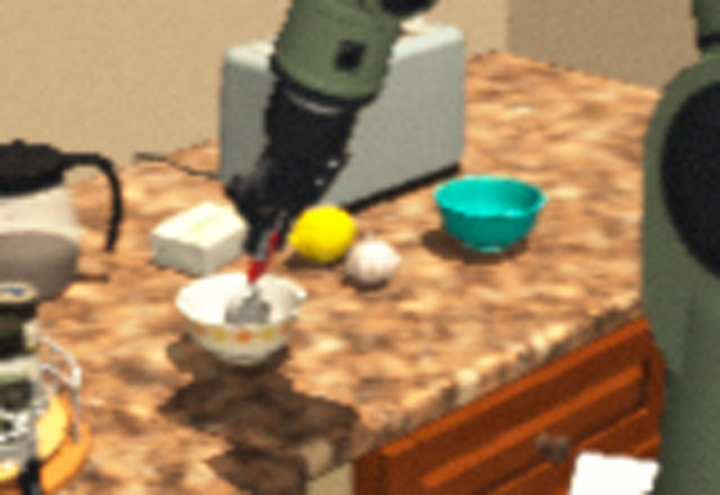

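```bash
python3 -m creep '[{"tx":0.004,"ty":0,"tz":-0.0015,"wx":0,"wy":0,"wz":0,"claw":1},{"tx":0.008,"ty":0,"tz":-0.003,"wx":0,"wy":0,"wz":0,"claw":1},{"tx":0.008,"ty":0,"tz":-0.003,"wx":0,"wy":0,"wz":0,"claw":1}]'
python3 - <<'E'
from h import *
np.set_printoptions(precision=3,suppress=True)
p,R,s=tool();print(p,s['qpos'])
print('cup est',p+R.apply([.086,0,0]))
E
```

```text
clock: 9.8
position: [0.4374, -0.2429, 0.1181]
tool_rot: [0.0, 1.185, -0.472]
force: [-0.2, 0.3, -0.6]
grip_width: 0.0203
[ 0.437 -0.243  0.118] [ 0.667  0.459 -0.375  2.315  1.547  0.205 -0.047]
cup est [ 0.466 -0.258  0.038]
```

```bash
python3 -m creep '[{"tx":0.003,"ty":0,"tz":-0.001,"wx":0,"wy":0,"wz":0,"claw":1},{"tx":0.005,"ty":0,"tz":-0.002,"wx":0,"wy":0,"wz":0,"claw":1},{"tx":0.005,"ty":0,"tz":-0.002,"wx":0,"wy":0,"wz":0,"claw":1}]'
```

```text
clock: 10.1
position: [0.4391, -0.2437, 0.1153]
tool_rot: [-0.0, 1.18, -0.472]
force: [-6.2, 4.1, 35.2]
grip_width: 0.0207
```

Contact at 35 N, so I'll back off slightly and open slowly.

```bash
python3 -m creep '[{"tx":-0.002,"ty":0,"tz":0.0007,"wx":0,"wy":0,"wz":0,"claw":1},{"tx":-0.002,"ty":0,"tz":0.0007,"wx":0,"wy":0,"wz":0,"claw":1}]'
python3 -m creep '[{"tx":0,"ty":0,"tz":0,"wx":0,"wy":0,"wz":0,"claw":0.65},{"tx":0,"ty":0,"tz":0,"wx":0,"wy":0,"wz":0,"claw":0.55},{"tx":0,"ty":0,"tz":0,"wx":0,"wy":0,"wz":0,"claw":0.5},{"tx":0,"ty":0,"tz":0,"wx":0,"wy":0,"wz":0,"claw":0.5},{"tx":0,"ty":0,"tz":0,"wx":0,"wy":0,"wz":0,"claw":0.5}]'
python3 - <<'E'
from h import *
f=bot.grab_frame('wrist'); cv2.imwrite('pics/w10.png',f)
f=bot.grab_frame('side'); cv2.imwrite('pics/s10c.png',cv2.resize(f[130:240,280:440],None,fx=4.5,fy=4.5,interpolation=cv2.INTER_CUBIC))
E
```

```text
clock: 10.3
position: [0.4393, -0.2441, 0.1186]
tool_rot: [-0.001, 1.178, -0.474]
force: [0.4, 0.0, -1.0]
grip_width: 0.0208
clock: 10.8
position: [0.4393, -0.244, 0.1185]
tool_rot: [-0.001, 1.178, -0.473]
force: [-0.7, -0.7, 0.3]
grip_width: 0.0426
```

View pics/w10.png

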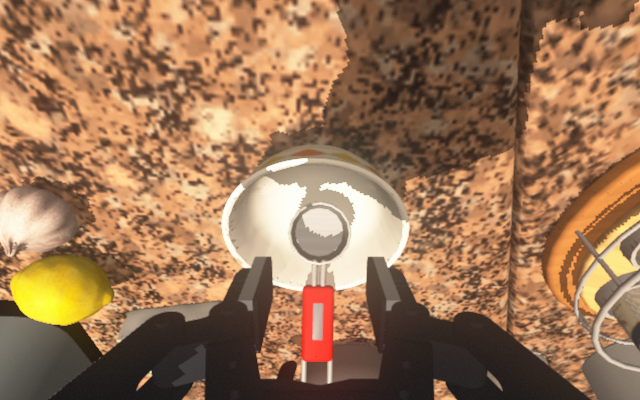

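View pics/s10c.png

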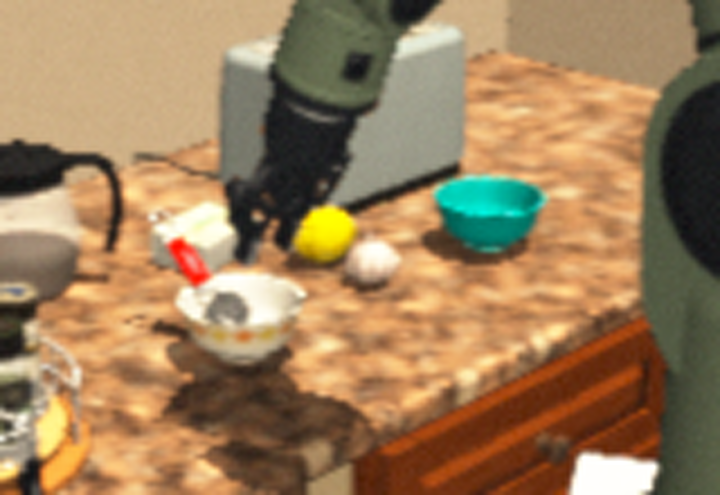

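The scoop fell gently outward. It lies mouth up with the cup in the middle of the bowl (320,228) and the handle on the rim, clear of the fingers. I'll back out along the tool axis, up and towards the robot.

```bash
python3 -m creep '[{"tx":-0.02,"ty":0,"tz":-0.01,"wx":0,"wy":0,"wz":0,"claw":0.5},{"tx":-0.05,"ty":0,"tz":-0.015,"wx":0,"wy":0,"wz":0,"claw":0.5},{"tx":-0.09,"ty":0,"tz":-0.015,"wx":0,"wy":5,"wz":0,"claw":0.3},{"tx":-0.13,"ty":0,"tz":-0.01,"wx":0,"wy":11,"wz":0,"claw":0},{"tx":-0.17,"ty":0,"tz":0,"wx":0,"wy":17,"wz":0,"claw":0},{"tx":-0.2,"ty":0.02,"tz":0.02,"wx":0,"wy":22,"wz":0,"claw":0},{"tx":-0.2,"ty":0.04,"tz":0.04,"wx":0,"wy":22,"wz":0,"claw":0}]'
python3 - <<'E'
from h import *
np.set_printoptions(precision=3,suppress=True)
p,R,s=tool();print(p,s['qpos']);print(R.as_matrix())
c=bot.get_calibration('wrist');f=bot.grab_frame('wrist'); cv2.imwrite('pics/w11.png',f)
f=bot.grab_frame('side'); cv2.imwrite('pics/s11c.png',cv2.resize(f[130:240,200:440],None,fx=3,fy=3,interpolation=cv2.INTER_CUBIC))
E
```

```text
clock: 11.6
position: [0.4074, -0.2191, 0.2685]
tool_rot: [-0.279, 1.505, -0.762]
force: [-0.5, -1.6, -0.9]
grip_width: 0.0853
[ 0.407 -0.219  0.268] [ 1.021  0.283 -0.803  2.002  0.301  0.905  1.149]
[[ 0.048  0.465  0.884]
 [-0.045  0.885 -0.463]
 [-0.998 -0.018  0.063]]
```

View pics/w11.png

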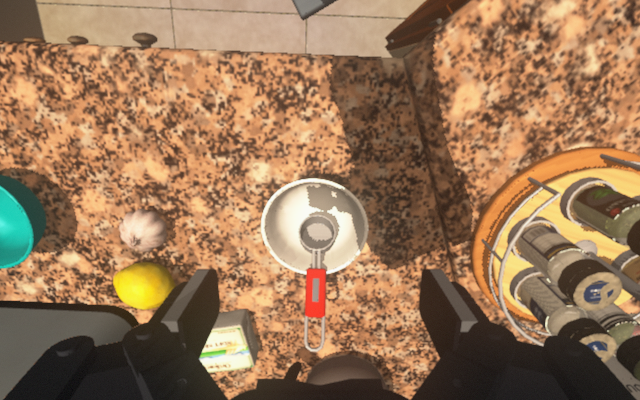

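View pics/s11c.png

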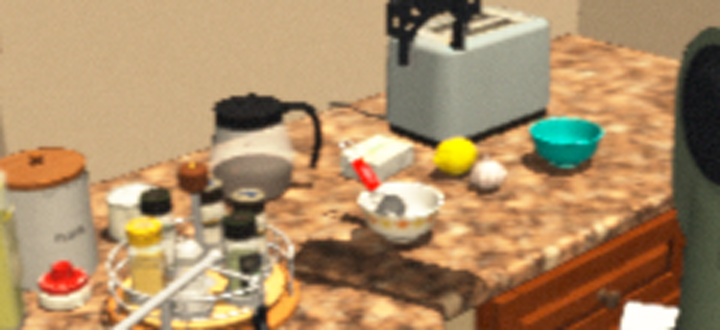

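The scoop is at rest in the upright bowl: cup at (318,231), bowl centre at (315,226). Now I'll hover over the carousel with the jaws turned to about -59°, so that one +117° turn stays within range.

```bash
python3 - <<'E'
from h import *
np.set_printoptions(precision=3,suppress=True)
p,R,s=tool(); q=np.array([.61,-.008,.33])
for i in range(1,9): show(i,p+(q-p)*min(1,i/8),down(np.radians(62-8.3*i)))
E
```

```text
1 t [-0.007  0.035  0.01 ] w [8.6 4.  0.8]
2 t [-0.015  0.07   0.02 ] w [16.9  4.1  0.5]
3 t [-0.022  0.105  0.03 ] w [25.2  4.1  0.2]
4 t [-0.03   0.14   0.041] w [33.5  4.1 -0.1]
5 t [-0.037  0.174  0.051] w [41.8  4.1 -0.4]
6 t [-0.044  0.209  0.061] w [50.1  4.1 -0.7]
7 t [-0.052  0.244  0.071] w [58.3  4.1 -1. ]
8 t [-0.059  0.279  0.081] w [66.6  4.1 -1.3]
```

```bash
python3 -m creep '[{"tx":-0.015,"ty":0.035,"tz":0.01,"wx":8,"wy":2,"wz":0,"claw":0},{"tx":-0.025,"ty":0.07,"tz":0.02,"wx":16,"wy":4,"wz":0,"claw":0},{"tx":-0.032,"ty":0.105,"tz":0.03,"wx":24,"wy":4,"wz":0,"claw":0},{"tx":-0.038,"ty":0.14,"tz":0.041,"wx":32,"wy":4,"wz":0,"claw":0},{"tx":-0.042,"ty":0.174,"tz":0.051,"wx":40,"wy":4,"wz":0,"claw":0},{"tx":-0.05,"ty":0.209,"tz":0.061,"wx":48,"wy":4,"wz":-0.5,"claw":0},{"tx":-0.055,"ty":0.244,"tz":0.071,"wx":56,"wy":4,"wz":-1,"claw":0},{"tx":-0.059,"ty":0.279,"tz":0.081,"wx":64,"wy":4,"wz":-1.2,"claw":0}]'
python3 - <<'E'
from h import *
np.set_printoptions(precision=3,suppress=True)
q=[.64,-.008,.32]
p,R,s=tool(); print(p,s['qpos'])
show('',q,down(np.radians(-59)))
E
```

```text
clock: 12.5
position: [0.6106, -0.0066, 0.3293]
tool_rot: [0.601, 1.568, -1.006]
force: [0.2, -0.4, 2.0]
grip_width: 0.0854
[ 0.611 -0.007  0.329] [ 0.315  0.479 -0.596  1.518  0.281  1.23  -0.359]
 t [0.009 0.029 0.   ] w [56.9  0.1 -0.1]
```

```bash
python3 -m creep '[{"tx":0.003,"ty":0.01,"tz":0,"wx":8,"wy":0,"wz":0,"claw":0},{"tx":0.009,"ty":0.029,"tz":0,"wx":16,"wy":0,"wz":0,"claw":0},{"tx":0.009,"ty":0.029,"tz":0,"wx":24,"wy":0,"wz":0,"claw":0},{"tx":0.009,"ty":0.029,"tz":0,"wx":32,"wy":0,"wz":0,"claw":0},{"tx":0.009,"ty":0.029,"tz":0,"wx":40,"wy":0,"wz":0,"claw":0},{"tx":0.009,"ty":0.029,"tz":0,"wx":48,"wy":0,"wz":0,"claw":0},{"tx":0.009,"ty":0.029,"tz":0,"wx":57,"wy":0,"wz":0,"claw":0},{"tx":0.009,"ty":0.029,"tz":0,"wx":57,"wy":0,"wz":0,"claw":0}]'
python3 - <<'E'
from h import *
import pickle
np.set_printoptions(precision=3,suppress=True)
p,R,s=tool(); print(p,s['qpos'],s['qd'])
c=bot.get_calibration('wrist');f=bot.grab_frame('wrist'); cv2.imwrite('pics/w12.png',f);pickle.dump(c,open('w12.pkl','wb'))
f=bot.grab_frame('top'); cv2.imwrite('pics/top12.png',f)
f=bot.grab_frame('side'); cv2.imwrite('pics/side12.png',f)
print(tool()[0])
E
```

```text
clock: 13.3
position: [0.6394, -0.0077, 0.3198]
tool_rot: [1.415, 1.567, -1.19]
force: [-0.5, 0.2, 0.4]
grip_width: 0.0854
[ 0.639 -0.008  0.32 ] [ 0.154  0.503 -0.362  1.459  0.187  1.213 -1.267] [ 0.008  0.001 -0.019 -0.005  0.01   0.006  0.101]
[ 0.639 -0.008  0.32 ]
```

View pics/w12.png

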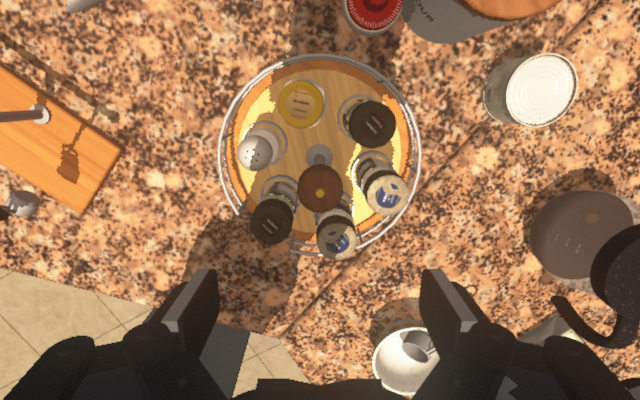

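```bash
python3 - <<'E'
from h import *
import pickle
np.set_printoptions(precision=3,suppress=True)
c=pickle.load(open('w12.pkl','rb')); im=cv2.imread('pics/w12.png')
x0,y0,s=205,40,3.4
o=cv2.resize(im[y0:y0+225,x0:x0+230],None,fx=s,fy=s,interpolation=cv2.INTER_CUBIC)[:,:780]
cv2.imwrite('pics/w12c.png',o[:, :])
print(o.shape)
print('knob',atz('wrist',(320,188),.185,c),'post base',atz('wrist',(319,156),.03,c),'gold cap',atz('wrist',(302,102),.126,c))
E
```

```text
(765, 780, 3)
knob [ 0.647 -0.003  0.185] post base [ 0.645 -0.004  0.03 ] gold cap [0.693 0.042 0.126]
```

View pics/w12c.png

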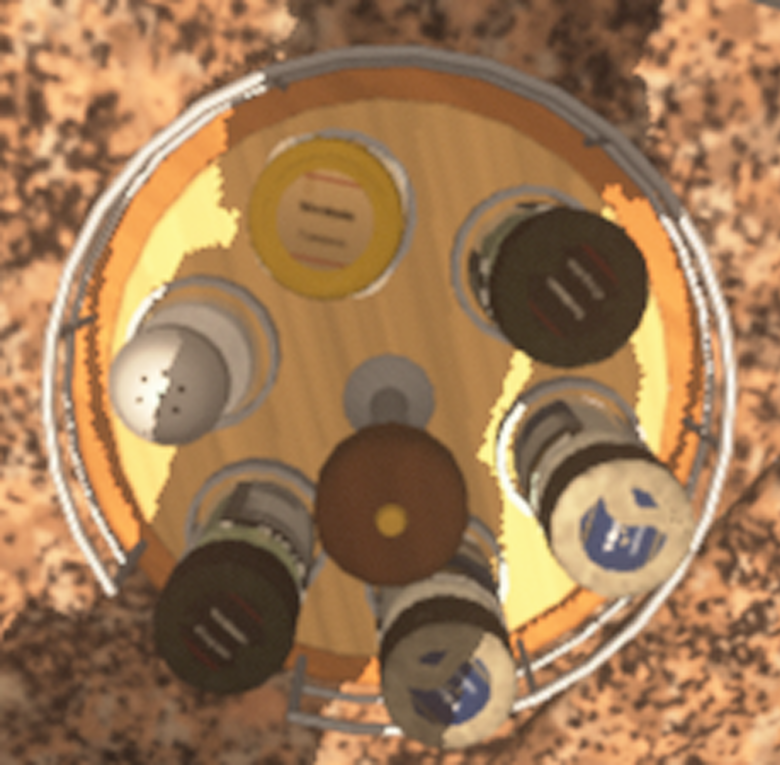

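```bash
python3 - <<'E'
from h import *
import pickle
np.set_printoptions(precision=4,suppress=True)
c=pickle.load(open('w12.pkl','rb'))
u=lambda x,y:(x/3.4+205-.35,y/3.4+40-.35)
rail=[(108,595),(297,715),(45,400),(75,245),(200,105),(390,48),(560,90),(690,220),(733,380),(690,540)]
X=np.array([atz('wrist',u(*q),.07,c)[:2] for q in rail])
A=np.c_[2*X,np.ones(len(X))];sol=np.linalg.lstsq(A,(X**2).sum(1),rcond=None)[0];cc=sol[:2];r=np.sqrt(sol[2]+cc@cc)
print('rail centre',cc,'r',r,np.hypot(*(X-cc).T)-r)
g=X[:2]-cc;ang=np.degrees(np.arctan2(g[:,1],g[:,0]));print('ends ang',ang,'width',np.hypot(*(X[0]-X[1])))
m=g.sum(0);print('gap dir',np.degrees(np.arctan2(m[1],m[0])))
k=atz('wrist',u(391,505),.184,c)[:2];pb=atz('wrist',u(389,397),.032,c)[:2];print('knob',k,'post',pb)
seats=[(340,212),(525,262),(572,455),(212,345),(255,540)]
S=np.array([atz('wrist',u(*q),.042,c)[:2] for q in seats]);
for ce in (cc,pb):
  print([ (round(np.hypot(*(q-ce)),4),round(np.degrees(np.arctan2(*(q-ce)[::-1])),1)) for q in S])
cap=atz('wrist',u(326,218),.126,c)[:2]; print('cap',cap,[(np.hypot(*(cap-ce)),np.degrees(np.arctan2(*(cap-ce)[::-1]))) for ce in(cc,pb)])
E
```

```text
rail centre [ 0.6445 -0.0034] r 0.10996043847839028 [ 0.0018 -0.0007 -0.0004 -0.     -0.0009 -0.0005  0.0006  0.0009  0.0007
 -0.0014]
ends ang [ 153.3673 -166.0374] width 0.07669565500736239
gap dir 173.42828192653235
knob [ 0.6463 -0.0032] post [ 0.6449 -0.0039]
[(np.float64(0.0646), np.float64(44.6)), (np.float64(0.0654), np.float64(-13.6)), (np.float64(0.067), np.float64(-75.3)), (np.float64(0.0625), np.float64(102.5)), (np.float64(0.0683), np.float64(167.0))]
[(np.float64(0.0647), np.float64(45.1)), (np.float64(0.0649), np.float64(-13.2)), (np.float64(0.0664), np.float64(-75.5)), (np.float64(0.063), np.float64(102.7)), (np.float64(0.0688), np.float64(166.7))]
cap [0.6907 0.0425] [(np.float64(0.06518967397554697), np.float64(44.878948777346736)), (np.float64(0.06525483054604454), np.float64(45.42429836845723))]
```

```bash
python3 - <<'E'
from h import *
np.set_printoptions(precision=4,suppress=True)
show('',[.6450,-.0035,.172],down(np.radians(-59)))
E
```

```text
t [ 0.148  -0.0011 -0.0069] w [ 0.2  0.  -0.2]
```

```bash
python3 -m creep '[{"tx":0.02,"ty":-0.001,"tz":-0.007,"wx":0,"wy":0,"wz":0,"claw":0},{"tx":0.06,"ty":-0.001,"tz":-0.007,"wx":0,"wy":0,"wz":0,"claw":0},{"tx":0.1,"ty":-0.001,"tz":-0.007,"wx":0,"wy":0,"wz":0,"claw":0},{"tx":0.13,"ty":-0.001,"tz":-0.007,"wx":0,"wy":0,"wz":0,"claw":0},{"tx":0.145,"ty":-0.001,"tz":-0.007,"wx":0,"wy":0,"wz":0,"claw":0},{"tx":0.148,"ty":-0.001,"tz":-0.007,"wx":0,"wy":0,"wz":0,"claw":0},{"tx":0.148,"ty":-0.001,"tz":-0.007,"wx":0,"wy":0,"wz":0,"claw":0}]'
python3 - <<'E'
from h import *
np.set_printoptions(precision=4,suppress=True)
show('',[.6450,-.0035,.172],down(np.radians(-59)))
f=bot.grab_frame('wrist'); cv2.imwrite('pics/w13.png',f)
E
```

```text
clock: 14.15
position: [0.6456, -0.0036, 0.1727]
tool_rot: [1.712, 1.568, -0.885]
force: [0.6, -0.1, 1.1]
grip_width: 0.0861
 t [ 0.0007 -0.0004  0.0005] w [ 0.2 -0.  -0.2]
```

View pics/w13.png

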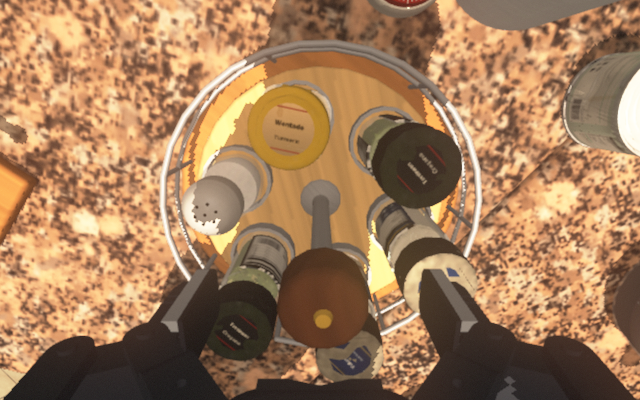

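The knob (323,298) is centred between the pads. I'll close on it.

```bash
python3 -m creep '[{"tx":0.0015,"ty":0,"tz":0,"wx":0,"wy":0,"wz":0,"claw":1},{"tx":0.0015,"ty":0,"tz":0,"wx":0,"wy":0,"wz":0,"claw":1},{"tx":0.0015,"ty":0,"tz":0,"wx":0,"wy":0,"wz":0,"claw":1},{"tx":0.0015,"ty":0,"tz":0,"wx":0,"wy":0,"wz":0,"claw":1},{"tx":0.0015,"ty":0,"tz":0,"wx":0,"wy":0,"wz":0,"claw":1},{"tx":0.0015,"ty":0,"tz":0,"wx":0,"wy":0,"wz":0,"claw":1},{"tx":0.0015,"ty":0,"tz":0,"wx":0,"wy":0,"wz":0,"claw":1}]' 40
python3 - <<'E'
from h import *
np.set_printoptions(precision=4,suppress=True)
p,R,s=tool(); print(p,s['qpos'],s['force'],s['moment'])
A=down(np.radians(-59)); 
for d in (40,128.5): show(d,[.6450,-.0035,.171],down(np.radians(-59+d)))
f=bot.grab_frame('wrist'); cv2.imwrite('pics/w14.png',f)
E
```

```text
clock: 14.9
position: [0.6467, -0.0045, 0.1728]
tool_rot: [1.985, 1.565, -0.613]
force: [1.6, -4.4, 5.9]
grip_width: 0.0348
[ 0.6467 -0.0045  0.1728] [ 0.1326  0.6521 -0.3368  1.5985  0.2582  0.9302 -1.3213] [ 1.6086 -4.363   5.9487] [-1.0895 -0.3983  0.0042]
40 t [ 0.0018 -0.0017  0.0009] w [-39.8  -0.   -0.4]
128.5 t [ 0.0018 -0.0017  0.0009] w [-128.3    0.3   -0.3]
```

View pics/w14.png

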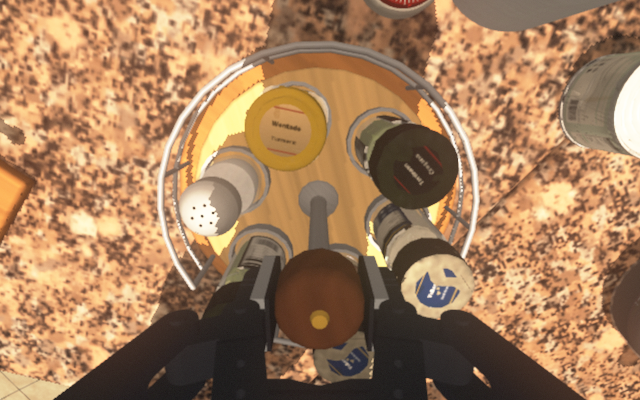

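```bash
python3 -m creep '[{"tx":0,"ty":0,"tz":0,"wx":-2,"wy":0,"wz":0,"claw":1},{"tx":0,"ty":0,"tz":0,"wx":-6,"wy":0,"wz":0,"claw":1},{"tx":0,"ty":0,"tz":0,"wx":-11,"wy":0,"wz":0,"claw":1},{"tx":0,"ty":0,"tz":0,"wx":-16,"wy":0,"wz":0,"claw":1},{"tx":0,"ty":0,"tz":0,"wx":-21,"wy":0,"wz":0,"claw":1},{"tx":0,"ty":0,"tz":0,"wx":-26,"wy":0,"wz":0,"claw":1},{"tx":0,"ty":0,"tz":0,"wx":-30,"wy":0,"wz":0,"claw":1},{"tx":0,"ty":0,"tz":0,"wx":-32,"wy":0,"wz":0,"claw":1}]'
python3 - <<'E'
from h import *
np.set_printoptions(precision=4,suppress=True)
p,R,s=tool(); print(p,s['qpos'],s['force'],s['moment'])
show('end',[.6460,-.004,.172],down(np.radians(69.5)))
f=bot.grab_frame('wrist'); cv2.imwrite('pics/w15.png',f)
E
```

```text
clock: 15.75
position: [0.6457, -0.0036, 0.1728]
tool_rot: [1.301, 1.567, -0.733]
force: [-10.1, 5.0, 5.6]
grip_width: 0.0346
[ 0.6457 -0.0036  0.1728] [ 0.2202  0.6721 -0.4769  1.5943  0.3602  0.9607 -0.8393] [-10.0512   4.9893   5.5955] [ 0.7598  1.643  -0.0766]
end t [0.0008 0.0005 0.0002] w [-96.1   0.2  -0.1]
```

View pics/w15.png

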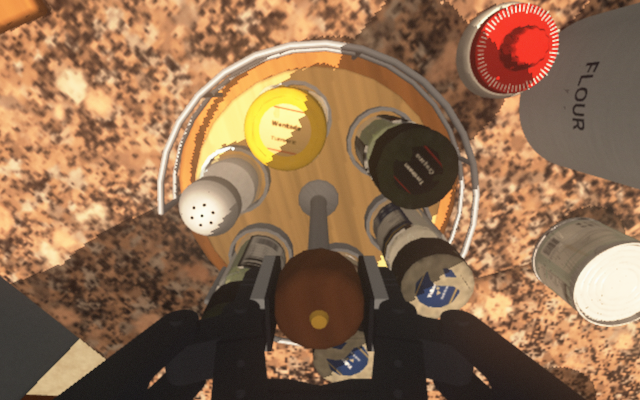

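```bash
python3 -m creep '[{"tx":0,"ty":-0.0005,"tz":0,"wx":-3,"wy":0,"wz":0,"claw":1},{"tx":0,"ty":-0.0005,"tz":0,"wx":-8,"wy":0,"wz":0,"claw":1},{"tx":0,"ty":-0.0005,"tz":0,"wx":-13,"wy":0,"wz":0,"claw":1},{"tx":0,"ty":-0.0005,"tz":0,"wx":-18,"wy":0,"wz":0,"claw":1},{"tx":0,"ty":-0.0005,"tz":0,"wx":-23,"wy":0,"wz":0,"claw":1},{"tx":0,"ty":-0.0005,"tz":0,"wx":-28,"wy":0,"wz":0,"claw":1},{"tx":0,"ty":-0.0005,"tz":0,"wx":-33,"wy":0,"wz":0,"claw":1},{"tx":0,"ty":-0.0005,"tz":0,"wx":-37,"wy":0,"wz":0,"claw":1}]'
python3 - <<'E'
from h import *
np.set_printoptions(precision=4,suppress=True)
p,R,s=tool(); print(p,s['qpos'],s['force'],s['moment'])
show('end',[.6455,-.0037,.172],down(np.radians(69.5)))
E
```

```text
clock: 16.6
position: [0.644, -0.0032, 0.1728]
tool_rot: [-0.008, 1.568, -1.389]
force: [-12.3, -0.2, 7.0]
grip_width: 0.0349
[ 0.644  -0.0032  0.1728] [ 0.315   0.7041 -0.6337  1.5912  0.4754  1.0047 -0.2761] [-12.3321  -0.2234   6.9676] [ 0.0771  2.028  -0.0421]
end t [0.0008 0.0014 0.0007] w [-58.7   0.2   0.1]
```

```bash
python3 -m creep '[{"tx":0,"ty":0,"tz":0,"wx":-3,"wy":0,"wz":0,"claw":1},{"tx":0,"ty":0,"tz":0,"wx":-8,"wy":0,"wz":0,"claw":1},{"tx":0,"ty":0,"tz":0,"wx":-13,"wy":0,"wz":0,"claw":1},{"tx":0,"ty":0,"tz":0,"wx":-18,"wy":0,"wz":0,"claw":1},{"tx":0,"ty":0,"tz":0,"wx":-23,"wy":0,"wz":0,"claw":1},{"tx":0,"ty":0,"tz":0,"wx":-28,"wy":0,"wz":0,"claw":1},{"tx":0,"ty":0,"tz":0,"wx":-33,"wy":0,"wz":0,"claw":1},{"tx":0,"ty":0,"tz":0,"wx":-37,"wy":0,"wz":0,"claw":1}]'
python3 - <<'E'
from h import *
np.set_printoptions(precision=4,suppress=True)
p,R,s=tool(); print(p,s['qpos'],s['force'],s['moment'])
show('end',[.6455,-.0037,.172],down(np.radians(69.5)))
f=bot.grab_frame('wrist'); cv2.imwrite('pics/w16.png',f)
E
```

```text
clock: 17.4
position: [0.6425, -0.004, 0.1728]
tool_rot: [-1.373, 1.565, -2.105]
force: [-16.2, -4.5, 8.9]
grip_width: 0.0347
[ 0.6425 -0.004   0.1728] [ 0.401   0.7464 -0.7833  1.5877  0.5863  1.0595  0.2924] [-16.2128  -4.5299   8.9465] [-0.4867  2.7084 -0.1231]
end t [0.0007 0.0022 0.002 ] w [-21.4   0.    0.3]
```

View pics/w16.png

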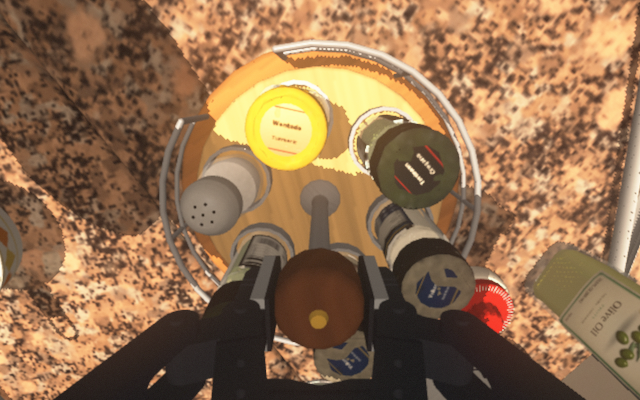

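```bash
python3 -m creep '[{"tx":0,"ty":0.0005,"tz":0.0005,"wx":-3,"wy":0,"wz":0,"claw":1},{"tx":0,"ty":0.001,"tz":0.001,"wx":-8,"wy":0,"wz":0,"claw":1},{"tx":0,"ty":0.001,"tz":0.001,"wx":-13,"wy":0,"wz":0,"claw":1},{"tx":0,"ty":0.001,"tz":0.001,"wx":-17,"wy":0,"wz":0,"claw":1},{"tx":0,"ty":0.001,"tz":0.001,"wx":-20,"wy":0,"wz":0,"claw":1},{"tx":0,"ty":0.001,"tz":0.001,"wx":-21,"wy":0,"wz":0,"claw":1},{"tx":0,"ty":0.001,"tz":0.001,"wx":-21,"wy":0,"wz":0,"claw":1},{"tx":0,"ty":0.001,"tz":0.001,"wx":-21,"wy":0,"wz":0,"claw":1}]'
python3 - <<'E'
from h import *
np.set_printoptions(precision=4,suppress=True)
p,R,s=tool(); print(p,s['qpos'],s['force'],s['moment'])
show('end',[.6455,-.0037,.172],down(np.radians(69.5)))
c=bot.get_calibration('wrist');f=bot.grab_frame('wrist'); cv2.imwrite('pics/w17.png',f)
import pickle; pickle.dump(c,open('w17.pkl','wb'))
f=bot.grab_frame('side'); cv2.imwrite('pics/s17c.png',cv2.resize(f[150:290,200:360],None,fx=4,fy=4,interpolation=cv2.INTER_CUBIC))
f=bot.grab_frame('top'); cv2.imwrite('pics/t17c.png',cv2.resize(f[110:260,170:400],None,fx=3.4,fy=3.4,interpolation=cv2.INTER_CUBIC))
E
```

```text
clock: 18.25
position: [0.6421, -0.0049, 0.1727]
tool_rot: [-2.031, 1.561, -2.391]
force: [-18.0, -5.6, 11.4]
grip_width: 0.0346
[ 0.6421 -0.0049  0.1727] [ 0.4441  0.776  -0.8646  1.583   0.6469  1.0987  0.6219] [-18.048   -5.6058  11.4056] [-0.5812  3.5318 -0.0515]
end t [0.0006 0.0023 0.0028] w [-0.1 -0.2  0.5]
```

View pics/w17.png

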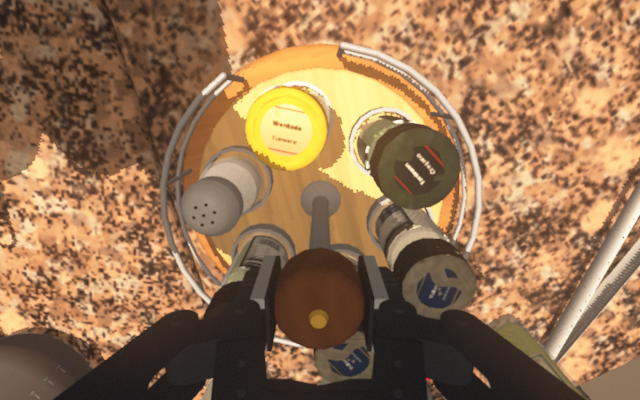

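View pics/s17c.png

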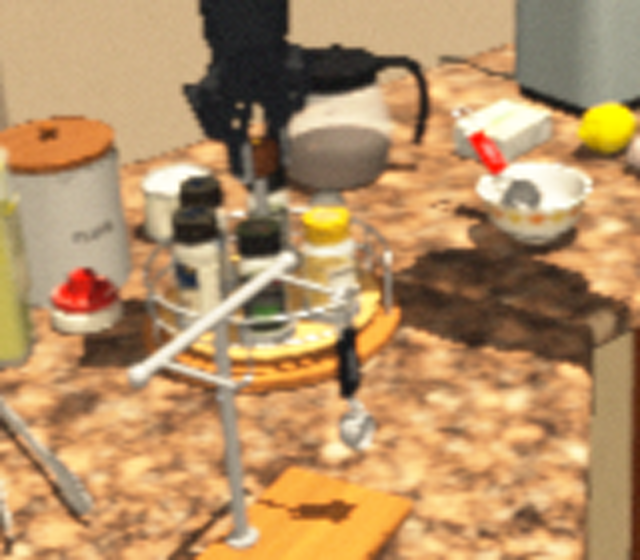

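View pics/t17c.png

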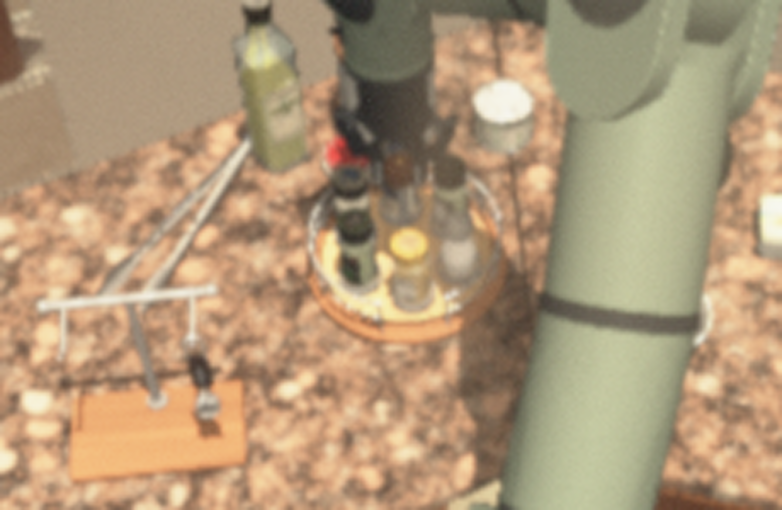

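```bash
python3 - <<'E'
from h import *
import pickle
np.set_printoptions(precision=4,suppress=True)
c=pickle.load(open('w17.pkl','rb'))
e=np.array([atz('wrist',u,.07,c)[:2] for u in [(236,79),(340,46)]])
cap=atz('wrist',(287,128),.126,c)[:2]; post=atz('wrist',(319,198),.032,c)[:2]
seat=atz('wrist',(293,122),.042,c)[:2]
for ce in (np.array([.6447,-.0036]),post):
    m=(e-ce).sum(0);ga=np.degrees(np.arctan2(m[1],m[0]))
    d=np.array([np.cos(np.radians(ga)),np.sin(np.radians(ga))]);n=np.array([-d[1],d[0]])
    print('centre',ce,'ends r',np.hypot(*(e-ce).T),'gap',ga,'(173.4)')
    for nm,q in(('cap',cap),('seat',seat)):
        v=q-ce; print(nm,q,np.hypot(*v),'ang',np.degrees(np.arctan2(v[1],v[0])),'lateral mm vs measured gap',1e3*v@n)
print(bot.observe()['qd'])
im=cv2.imread('pics/w17.png');cv2.imwrite('pics/w17c.png',cv2.resize(im[30:270,150:490],None,fx=2.3,fy=2.3,interpolation=cv2.INTER_CUBIC))
E
```

```text
centre [ 0.6447 -0.0036] ends r [0.1049 0.1094] gap 171.5206876304132 (173.4)
cap [0.5776 0.0033] 0.06747683406704608 ang 174.118669560172 lateral mm vs measured gap 3.0585766004559143
seat [ 0.5791 -0.0013] 0.0656273602753813 ang 178.00724705382657 lateral mm vs measured gap 7.413931833317015
centre [ 0.6418 -0.005 ] ends r [0.1018 0.1074] gap 170.48259356629455 (173.4)
cap [0.5776 0.0033] 0.06476658509543672 ang 172.63717409811363 lateral mm vs measured gap 2.4349426515373005
seat [ 0.5791 -0.0013] 0.06280576049322627 ang 176.65207316573802 lateral mm vs measured gap 6.749720923983553
[-0.0012  0.0006  0.     -0.001   0.0021 -0.0009 -0.0005]
```

View pics/w17c.png

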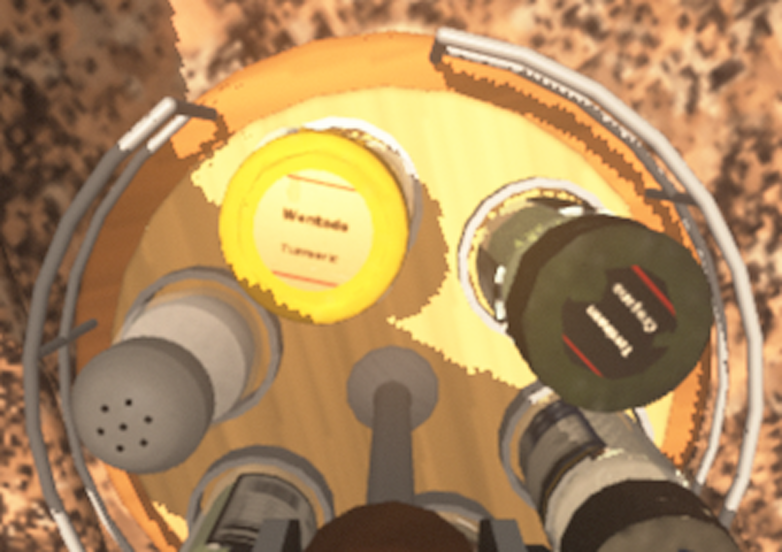

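```bash
python3 -m creep '[{"tx":0,"ty":0,"tz":0,"wx":0,"wy":0,"wz":0,"claw":1},{"tx":0,"ty":0,"tz":0,"wx":0,"wy":0,"wz":0,"claw":1},{"tx":0,"ty":0,"tz":0,"wx":0,"wy":0,"wz":0,"claw":1},{"tx":0,"ty":0,"tz":0,"wx":0,"wy":0,"wz":0,"claw":1},{"tx":0,"ty":0,"tz":0,"wx":0,"wy":0,"wz":0,"claw":1}]'
python3 - <<'E'
from h import *
np.set_printoptions(precision=4,suppress=True)
f=bot.grab_frame('wrist'); p,R,s=tool(); print(p,s['qd'],s['force'],s['grip_width'])
cv2.imwrite('pics/w18.png',f)
g=bot.grab_frame('side'); cv2.imwrite('pics/s18c.png',cv2.resize(g[140:290,200:400],None,fx=3.8,fy=3.8,interpolation=cv2.INTER_CUBIC))
c=bot.get_calibration('wrist')
def m(a): return a
ce=np.array([.6447,-.0036]); e=np.array([atz('wrist',u,.07,c)[:2] for u in [(225,75),(340,45)]])
d=(e-ce).sum(0); print('ends r',np.hypot(*(e-ce).T),'gap',np.degrees(np.arctan2(d[1],d[0])))
hsv=cv2.cvtColor(f[60:190,220:350],cv2.COLOR_BGR2HSV); k=cv2.inRange(hsv,(22,200,150),(32,255,255)); ys,xs=np.nonzero(k); u=(220+(xs.min()+xs.max())/2,60+(ys.min()+ys.max())/2); q=atz('wrist',u,.126,c)[:2]-ce; print(u,q,np.degrees(np.arctan2(q[1],q[0])))
E
```

```text
clock: 18.9
position: [0.6419, -0.0049, 0.1727]
tool_rot: [-2.035, 1.561, -2.394]
force: [-5.2, -2.1, 3.7]
grip_width: 0.0351
[ 0.6419 -0.0049  0.1727] [-0.0001 -0.0005  0.0004  0.0001  0.0002  0.0007 -0.0015] [-4.2518 -0.9717  3.1892] 0.03467386335054645
ends r [0.1105 0.11  ] gap 173.19732163871052Traceback (most recent call last):
  File "<stdin>", line 10, in <module>
    return umr_minimum(a, axis, None, out, keepdims, initial, where)
ValueError: zero-size array to reduction operation minimum which has no identity
```

View pics/s18c.png

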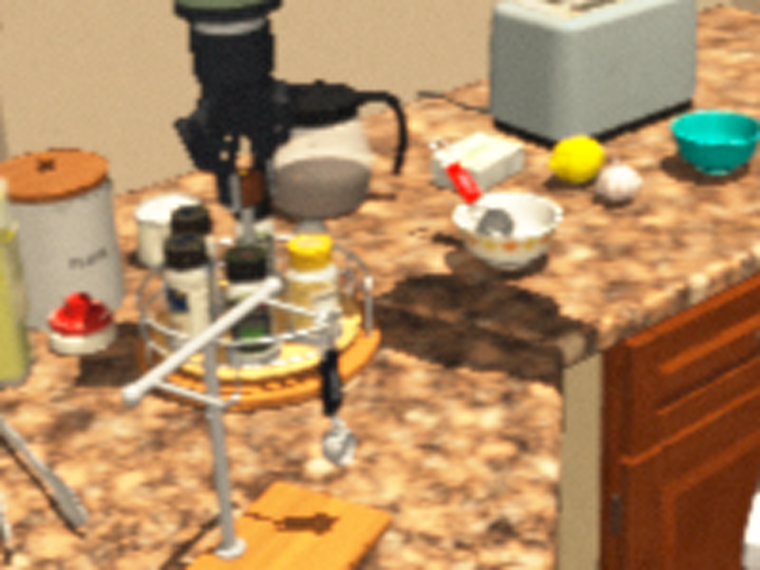

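View pics/w18.png

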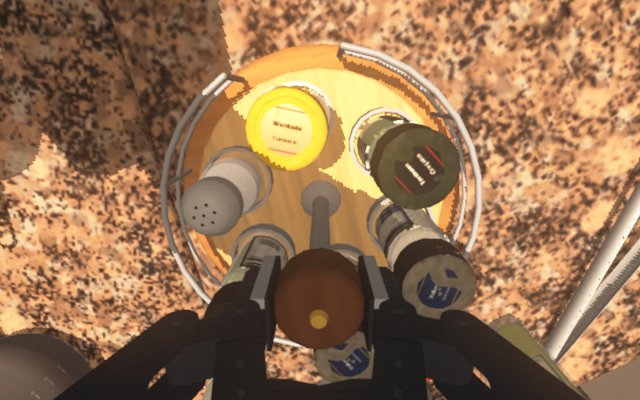

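The jar sits in the gap: its cap is at (287,128), about 174° against a gap direction of 173.2–173.4°. All the jars are upright, the scoop is in the bowl, the black scoop still hangs, and the arm is still with the knob gripped. I'm handing it in.

```bash
python3 -c "
from workcell import bot
print(bot.job_done())"
```

```text
the job is handed in; nothing more can be done
None
```

The job is handed in at about 19 s of the 51 s allowed, with every part carried out. The hand-in gives no verdict, so what follows rests on my own last checks.

- **Scoop:** I lifted the red-handled scoop off its left hook and set it in the small white bowl with the diamond pattern. It lies mouth up at rest, with the cup near the middle of the upright bowl and the handle on the rim. When I released it, it fell outward, not toward the robot as I had planned, and it settled well. The black-handled scoop still hangs in place.
- **Carousel:** I gripped the knob and turned the carousel about 128° anticlockwise in one grip. The yellow cap now sits at about 173–174°, and the gap's middle is at about 173.3°, so the jar is only a few mm off the middle line (15 mm allowed). All the jars look upright in their seats.
- **Holding still:** The knob is still gripped at the 40 N setting, with the fingers stopped on it at 35 mm, and the arm's joints are still.

Three things did not go cleanly:
- **Bowl contact:** The cup touched the bowl floor with a brief 35 N, so I backed off before letting go.
- **Sideways force:** Turning the knob built up about 18 N of sideways force, and the tool drifted about 4 mm. The force fell to about 5 N after a short hold.
- **Last check:** My automatic colour check of the cap failed on its threshold. The final jar angle comes from a cap position I read by eye in the picture taken just before the hold, which looks the same in the last one. A rougher reading of the seat ring, which is partly hidden, gave about 7 mm off the line.

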